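# Fetch the grease from the back of the bottle crate

## Task

I need the grease pot from the back of the wooden bottle crate for the hub I am working on: first set the three tall containers that crowd it (nozzle bottle, spray can, flat tin) upright on the aluminium tray, all three, then stand the grease pot wholly on the rubber mat beside the hub. Finally put each of the three back upright in the crate just where it stood before, and knock nothing over; leave the jar, the wrench and the hub in their places.

Things in the scene. Friction and masses are not known exactly. Their poses are not given: they have to be found in the camera images.
- oil_bottle_center (a point): Container standing in the crate: tall slim round plastic bottle with a pointed nozzle, 46 mm across and 138 mm high in all; the body is a straight cylinder up to 108 mm above its foot. This point is on its upright axis, half-way up (69 mm above its foot); z points up when it stands. Weighs 0.1 to 0.2 kg.
- spray_can_center (a point): Container standing in the crate: round spray can, 53 mm across and 138 mm high in all, with a broad flat-topped cap 41 mm across; the body is a straight cylinder up to 108 mm above its foot. This point is on its upright axis, half-way up (69 mm above its foot); z points up when it stands. Weighs 0.12 to 0.26 kg.
- flat_tin_center (a point): Container standing in the crate: rectangular metal tin with a small round screw cap off to one side of its top; 44 mm thick (along its x axis), 62 mm wide (along its y axis), straight-sided up to 112 mm above its foot, 130 mm high with the cap. This point is on its upright axis, half-way up (65 mm above its foot); z points up when it stands. Weighs 0.18 to 0.37 kg.
- grease_pot_center (a point): The grease pot: low round screw-lidded pot, 56 mm across and 46 mm high, straight-sided, about 0.12 kg. It stands at the back (+x) wall of the crate with the three tall containers close round it, one on each side (along the crate's y) and one in front (-x), about 60 mm from its centre. This point is its centre, 23 mm above its foot; z points up when it stands.
- crate: Open wooden bottle crate, fixed to the bench: 180 mm (its x) by 234 mm (its y) outside, walls 60 mm high and 10 mm thick, floor 8 mm thick. Origin at the centre of its underside on the bench; its +x side is the one away from the robot; z up.
- tray: Shallow aluminium tray, fixed: 180 mm (its x) by 260 mm (its y), rim 16 mm high and 5 mm thick, flat floor 4 mm thick. A wrench lies in it along its +x (far) rim. Origin at the centre of its underside on the bench; z up.
- mat: Small black rubber bench mat, fixed: 120 mm (its x) by 170 mm (its y), 4 mm thick. A hub shell stands on its +y half; the -y half is free. It may lie at any yaw. Origin at the centre of its underside on the bench; z up.
- hub_center (a point): Bystander: bare aluminium wheel hub shell standing on end on the mat, 54 mm across its two flanges, 66 mm high. This point is its centre, 33 mm above its foot.
- jar_center (a point): Bystander: small amber glass jar with a brass lid, 42 mm across and 58 mm high, standing in a front (-x) corner of the crate. This point is its centre, 29 mm above its foot.
- wrench: Bystander: steel wrench 170 mm long lying in the tray along its far (+x) rim, its jaw end up to 42 mm wide, no more than 12 mm high. Origin on the tray's floor at its middle; its x axis runs along it.
There are look-alikes about, which are no part of the job. What is shaped like the part that bears flat_tin_center but blue is not meant. Leave any green look-alike of the part that bears oil_bottle_center alone.

How it is judged (in metres and radians):
On the way, in this order (a step that is already met when the one before it is completed fails the run):
1. all three tall containers stand upright on the tray at the same time (x of oil_bottle_center in the frame of tray between -0.07 and 0.07 m and y of oil_bottle_center in the frame of tray between -0.11 and 0.11 m and height (world z) of each of oil_bottle_center, spray_can_center below 0.079 m and angle between each of oil_bottle_center, spray_can_center, flat_tin_center's own z axis and vertical below 0.1 rad and x of spray_can_center in the frame of tray between -0.07 and 0.07 m and y of spray_can_center in the frame of tray between -0.11 and 0.11 m and x of flat_tin_center in the frame of tray between -0.07 and 0.07 m and y of flat_tin_center in the frame of tray between -0.11 and 0.11 m and height (world z) of flat_tin_center below 0.075 m), for 0.2 s.
2. the grease pot stands on the mat (x of grease_pot_center in the frame of mat between -0.036 and 0.036 m and y of grease_pot_center in the frame of mat between -0.061 and 0.061 m and height (world z) of grease_pot_center below 0.033 m and angle between grease_pot_center's own z axis and vertical below 0.1 rad), for 0.2 s.
At the end, for the whole second after the job is handed in: The grease pot stands upright (within 0.1 rad) wholly on the rubber mat; the nozzle bottle, the spray can and the flat tin each stand upright in the crate with their centres within 15 mm of where they were at the start; all are at rest (all of step 2 and distance of each of oil_bottle_center, spray_can_center, flat_tin_center from where it was at the start of the episode below 0.015 m and angle between each of oil_bottle_center, spray_can_center, flat_tin_center's own z axis and vertical below 0.1 rad and linear speed of each of oil_bottle, spray_can, flat_tin, grease_pot below 0.02 m/s); the robot touches nothing.
It fails at once if one of the containers or the grease pot is knocked over (angle between any of oil_bottle_center, spray_can_center, flat_tin_center, grease_pot_center's own z axis and vertical above 0.6 rad).
It fails at once if the hub on the mat, the jar in the crate or the wrench in the tray is pushed out of its place (distance of any of hub_center, jar_center, wrench from where it was at the start of the episode above 0.02 m).
It also fails if it takes over 144 s, if anything falls off the work surface, if the arm or the gripper's body presses on something with over 40 N, if the wrist force passes 120 N, or if a joint passes its speed limit or range.

## Robot

A 6-joint arm with a two-finger parallel gripper is mounted at the origin on the work surface. World frame = base frame: x ahead of the robot, y to its left, z up, the work surface at z = 0. Lengths are in mm, angles in rad, forces in N, time in s.
With the tool pointing down it reaches from about 300 to 775 mm from the base axis. Payload 14.6 kg.
Tool frame: the origin (TCP) lies on the front face of the gripper's body, between the roots of the fingers; the fingertips stand 97 mm ahead of it and the grasp point (between the pads) lies 78 mm ahead of it; z points along the fingers, y is the line along which they close (so a half turn about z gives the same grasp; the last joint's range is limited). The gripper opens to 94 mm and grips with 3 to 60 N. Pads are 16 mm wide; open, the fingers measure 119 mm over their backs; the gripper's body (75 mm by 177 mm) begins 78 mm behind the grasp point.
Start: joints at [1.074, 0.3, 1.521, -0, 1.321, -0.067], TCP at [229.175, 499.969, 302.646] pointing down, gripper open.
Joint ranges: [-3.03, 3.03], [-0.79, 2.21], [0.23, 2.52], [-1.04, 4.18], [0, 3.07], [-2.55, 2.55]. Speed limits (rad/s): [2.22, 2.22, 2.57, 3.14, 3.14, 3.14].

## Interface

Orientations are given as [roll, pitch, yaw] about the fixed x, y, z axes, in that order (R = Rz(yaw) Ry(pitch) Rx(roll)).
In Python, from cell import * gives the robot as it stands.
- The arm moves only by the tool carry_out, never from a script. Its arguments are lists of equal length, an entry for each row: "slide": the shift along the world's x, y, z scaled (see below), a list of three; "dr": the turn, a rotation vector about the world's x, y, z scaled (see below), a list of three; "gripper": the opening in per cent of the stroke, from 0 (shut) to 100 (fully open). A call has 1 to 10 rows; each row is the pose to reach, as a shift and turn from the pose commanded when the call began, turning the shorter way round; what a row does not reach only later rows make up. The controller multiplies each number of a shift by 0.25 m and each number of a turn by 360 degrees. A row lasts 1/12 s, in which the tool goes at most 41.7 mm and 7.16 degrees, less where a joint would pass 70% of its speed; a pose out of reach is approached as far as the arm can. A call with a number of a shift or a turn outside -1 to 1 is refused whole. A call with a gripper value outside its range is refused whole. The fingers move at their own pace and stop on an object; "newtons" is the grip in N (left out, the last holds). Time passes only in rows, so rows that repeat a pose let the fingers close. It gives the time, the measured TCP pose, the force, the opening and the grip force at its end, in the units of the state.
- read_state(): the state, without advancing time (a new reading comes with each control period).
- camera(name): name is "side" or "top"; returns the picture (400x640x3 uint8, red, green, blue); there is no depth.
- camera_model(name): a dict with "vfov" (degrees; the focal length in pixels is half the picture's height over the tangent of half this angle, whatever the lens; pixels are square), "cx", "cy" (the principal point, pixels), "k1" (the pictures are not rectified: a ray, as slopes to the right and down, at radius r is drawn at 1 + k1 r^2 times it, then the intrinsics apply), "R" (3x3) and "t" (3): a world point X has camera coordinates R X + t. Camera axes: x right, y down, z forward; pixel columns grow to the right and rows downward; lengths in mm; the calibration is good to about 2 mm. A picture is of the moment at which its call begins. camera_model takes no time and is no camera call.
- sign_off(): hands the job in; it is judged then, once.
The state is a dict: "clock": time; "joints": joint angles; "qd": joint speeds; "effort": joint torques, N m; "eef_pos": TCP position; "eef_rot": TCP orientation; "wrist_force": force on the tool from outside, world axes, zero at the start; "moment": the same for the moment, N m; "finger_gap": finger opening in mm; "finger_force": force on a finger pad.
Only numpy, scipy, OpenCV 4.12 (cv2) and the standard library are available. Lean on these libraries where they do the work, as an engineer would, in place of code of your own. Each camera call takes 0.05 s, during which the arm holds its last target. There are 200 camera calls.

## Working session

There is one attempt and no reset: what is moved stays moved. The work goes in short steps, Python scripts to look and compute and a tool call to move; the robot and the scene stay as the last step left them, time stands still between calls to the robot, and variables do not carry over. Pictures are saved under pics/ and viewed, at most 14 in all, crops included, and the job is handed in when it is done.

Besides the shell and the picture viewer there is one more tool, called after ">>>" by a JSON object that holds its "name" and its "arguments", one argument or row to a line. carry_out: Moves the arm, as the interface text tells. Its arguments: {"type":"object","properties":{"slide":{"type":"array","items":{"type":"array","items":{"type":"number","minimum":-1,"maximum":1}}},"dr":{"type":"array","items":{"type":"array","items":{"type":"number","minimum":-1,"maximum":1}}},"gripper":{"type":"array","items":{"type":"number"}},"newtons":{"type":"number"}},"required":["slide","dr","gripper"]}

```bash
mkdir -p pics; ls
cat > h.py <<'E'
from cell import *
import numpy as np, cv2
def K(n):
    m=camera_model(n); f=200/np.tan(np.radians(m['vfov'])/2); return m,f
def ray(n,u,v):
    m,f=K(n); d=np.array([(u-m['cx'])/f,(v-m['cy'])/f]); s=d.copy()
    for _ in range(50): s=d/(1+m['k1']*(s@s))
    R=np.array(m['R']);t=np.array(m['t'])
    return -R.T@t, R.T@np.array([s[0],s[1],1])
def onz(n,u,v,z):
    c,d=ray(n,u,v); return c+d*(z-c[2])/d[2]
def proj(n,X):
    m,f=K(n); p=np.array(m['R'])@np.array(X,float)+np.array(m['t']); s=p[:2]/p[2]; s=s*(1+m['k1']*(s@s))
    return f*s+[m['cx'],m['cy']]
E
python3 - <<'E'
from h import *
for n in('top','side'):
    im=camera(n); cv2.imwrite(f'pics/{n}0.png',im[:,:,::-1])
    m,f=K(n); print(n,f,m['k1'],-np.array(m['R']).T@np.array(m['t']),np.round(m['R'],2))
print(read_state())
E
```

```text
pics
top 501.5434319708006 0.03692622055992423 [ 385.56454984   55.74632321 1319.15935813] [[-0.   -1.   -0.01]
 [-0.99  0.   -0.11]
 [ 0.11  0.01 -0.99]]
side 374.0135940212972 -0.018111794815230474 [ 286.44587122 -758.96838848  837.74192576] [[ 0.96 -0.29  0.01]
 [-0.19 -0.65 -0.73]
 [ 0.22  0.7  -0.68]]
{'clock': 0.1, 'joints': array([ 1.07441154e+00,  3.00395002e-01,  1.52149943e+00, -7.89745025e-06,
        1.32069437e+00, -6.65976548e-02]), 'qd': array([ 3.46926448e-04, -2.18194805e-03,  5.73322317e-04, -4.28664075e-05,
        3.12817165e-04, -1.75152752e-03]), 'effort': array([-8.02985069e-04, -5.32642794e+01, -3.53286660e+01,  7.08655547e-02,
        2.35187646e-02, -7.51257880e-05]), 'eef_pos': array([229.11338084, 499.86454599, 302.16256254]), 'eef_rot': array([-3.14059821e+00, -5.86590474e-05,  2.71180745e+00]), 'wrist_force': array([ 0.8675612 ,  0.13299989, -0.22896229]), 'moment': array([ 0.01127174, -0.00756544, -0.02303992]), 'finger_force': 0.0, 'finger_gap': 94.20429057753377}
```

View pics/top0.png

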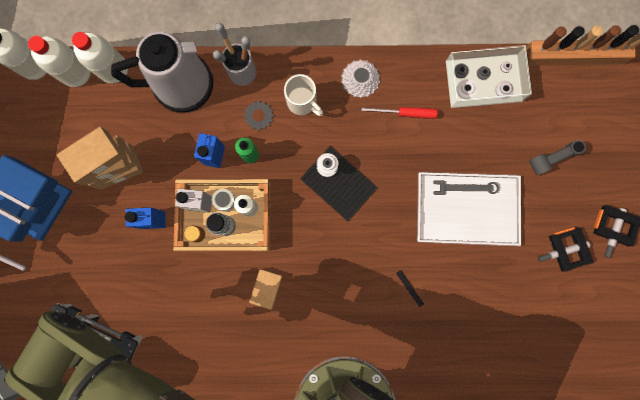

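View pics/side0.png

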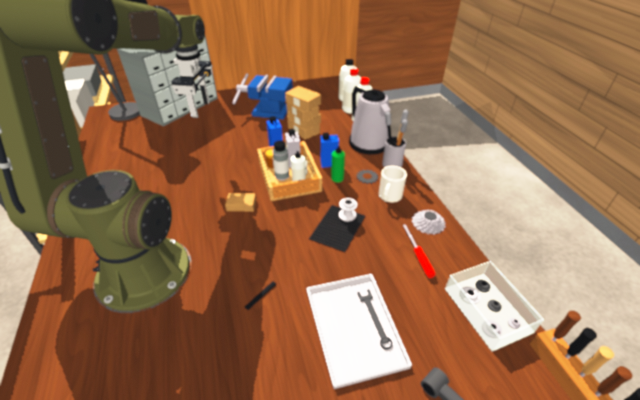

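Top: the crate spans (174–268, 180–250), with the three containers, the pot and the jar inside; the tray spans (418–521, 173–245) with its wrench; the mat is at (339, 184) with the hub at (326, 163). Candidates:
- **Tin:** the grey one in the crate at (192, 200) fits. The blue ones at (208, 150) and (145, 217) are excluded by the task.
- **Bottle:** the white one in the crate at (243, 204) fits. The green one at (246, 149) is excluded.

I'll confirm this in one crop.

Run:
```python
import cv2,numpy as np
a=cv2.imread('pics/top0.png')[170:260,165:280]; b=cv2.imread('pics/side0.png')[115:205,245:360]
o=np.hstack([cv2.resize(x,None,fx=3.45,fy=3.45*1.0,interpolation=cv2.INTER_CUBIC) for x in(a,b)])
c=cv2.imread('pics/top0.png')[135:225,290:400]; d=cv2.imread('pics/side0.png')[190:280,300:410]
p=np.hstack([cv2.resize(x,(o.shape[1]//2,280),interpolation=cv2.INTER_CUBIC) for x in(c,d)])
o=o[:, :p.shape[1]]
cv2.imwrite('pics/crop.png',np.vstack([o,p])); print(o.shape)
```

```text
(310, 794, 3)
```

View pics/crop.png

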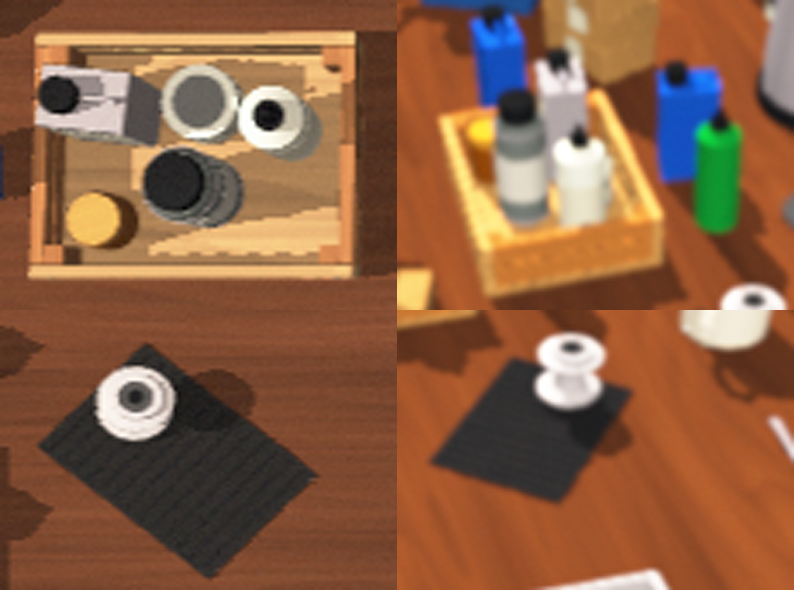

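Run:
```python
from h import *
im=cv2.imread('pics/top0.png')
P=lambda n,u,v,z:print(n,np.round(onz('top',u,v,z),1))
c=[onz('top',u,v,60) for u,v in((175.1,179.6),(267.9,179.6),(268.2,250.3),(173.1,250.3))]
print('crate',np.round(np.mean(c,0),1),[np.round(x[:2],0) for x in c])
P('bottle tip',242.4,203.3,146);P('can cap',215.4,222.2,146);P('tin cap',182.4,197.2,138)
for u,v in((42,67),(130,68),(124,138),(37,130)):P(' tin corner',165+u/3.45,170+v/3.45,120)
P('pot',223.3,199.6,54);P('jar',192.5,233.5,66)
c=[onz('top',u,v,4) for u,v in((330.7,145.6),(300.5,178.4),(348.2,221.2),(377.8,189.0))]
print('mat',np.round(np.mean(c,0),1),[np.round(x[:2],0) for x in c]);P('hub',327.4,163.9,70)
m=(im.min(2)>190).astype(np.uint8); m[:,:400]=0; m[:165]=0; m[260:]=0
k=max(cv2.findContours(m,0,2)[0],key=cv2.contourArea); b=cv2.boxPoints(cv2.minAreaRect(k)); print(b.tolist())
c=[onz('top',u,v,16) for u,v in b]; print('tray',np.round(np.mean(c,0),1),[np.round(x[:2],0) for x in c])
# side checks
s=lambda u,v:(245+u/3.45,115+v/3.45)
for n,(u,v) in dict(bottip=(578-397,132),cancap=(517-397,97)).items():
    o,d=ray('side',*s(u,v)); z=146; print(n,np.round(o+d*(z-o[2])/d[2],1))
```

```text
crate [487.2 307.3  60. ] [array([577., 425.]), array([576., 190.]), array([397., 188.]), array([399., 426.])]
bottle tip [506.9 240.6 146. ]
can cap [462.7 303.3 146. ]
tin cap [523.  384.2 138. ]
 tin corner [544.  402.2 120. ]
 tin corner [543.  340.8 120. ]
 tin corner [493.9 344.  120. ]
 tin corner [499.8 404.5 120. ]
pot [526.1 303.7  54. ]
jar [440.  376.8  66. ]
mat [573.3   7.2   4. ] [array([675.,  29.]), array([587., 110.]), array([473., -16.]), array([558., -94.])]
hub [613.7  39.   70. ]
[[416.685546875, 241.27748107910156], [419.0333251953125, 172.01808166503906], [522.3214111328125, 175.5193634033203], [519.9736328125, 244.7787628173828]]
tray [ 504.9 -328.6   16. ] [array([ 420., -191.]), array([ 601., -202.]), array([ 590., -468.]), array([ 410., -454.])]
bottip [505.5 227.7 146. ]
cancap [463.1 302.1 146. ]
```

The crop confirms the grey tin, the white nozzle bottle and the dark-capped can inside the crate, with the pot at the back wall and the jar in the front corner. I'll close along world x for all three, starting with the can.

>>> {"name": "carry_out", "arguments": {
  "slide": [
    [0.934, -0.787, 0],
    [0.934, -0.787, 0],
    [0.934, -0.787, 0],
    [0.934, -0.787, 0],
    [0.934, -0.787, 0],
    [0.934, -0.787, 0],
    [0.934, -0.787, 0],
    [0.934, -0.787, 0],
    [0.934, -0.787, 0],
    [0.934, -0.787, 0]
  ],
  "dr": [
    [0, 0, -0.1816],
    [0, 0, -0.1816],
    [0, 0, -0.1816],
    [0, 0, -0.1816],
    [0, 0, -0.1816],
    [0, 0, -0.1816],
    [0, 0, -0.1816],
    [0, 0, -0.1816],
    [0, 0, -0.1816],
    [0, 0, -0.1816]
  ],
  "gripper": [100, 100, 100, 100, 100, 100, 100, 100, 100, 100],
  "newtons": 25
}}

```text
clock: 0.93
eef_pos: [463.3, 302.3, 302.1]
eef_rot: [-3.141, 0.0, 1.563]
wrist_force: [-0.3, 0.6, -0.2]
finger_gap: 94.2
finger_force: 0.0
```

>>> {"name": "carry_out", "arguments": {
  "slide": [
    [0, 0, -0.14],
    [0, 0, -0.28],
    [0, 0, -0.4],
    [0, 0, -0.48],
    [0, 0, -0.524],
    [0, 0, -0.524],
    [0, 0, -0.524],
    [0, 0, -0.524],
    [0, 0, -0.524],
    [0, 0, -0.524]
  ],
  "dr": [
    [0, 0, 0],
    [0, 0, 0],
    [0, 0, 0],
    [0, 0, 0],
    [0, 0, 0],
    [0, 0, 0],
    [0, 0, 0],
    [0, 0, 0],
    [0, 0, 0],
    [0, 0, 0]
  ],
  "gripper": [100, 100, 100, 100, 100, 100, 50, 50, 50, 50]
}}

```text
clock: 1.77
eef_pos: [462.9, 303.4, 172.8]
eef_rot: [3.14, -0.001, 1.571]
wrist_force: [0.2, -0.5, 0.1]
finger_gap: 70.8
finger_force: 0.0
```

>>> {"name": "carry_out", "arguments": {
  "slide": [
    [0, 0, 0],
    [0, 0, 0],
    [0, 0, 0],
    [0, 0, 0],
    [0, 0, 0],
    [0, 0, 0]
  ],
  "dr": [
    [0, 0, 0],
    [0, 0, 0],
    [0, 0, 0],
    [0, 0, 0],
    [0, 0, 0],
    [0, 0, 0]
  ],
  "gripper": [20, 20, 20, 20, 20, 20]
}}

```text
clock: 2.27
eef_pos: [462.8, 303.2, 171.9]
eef_rot: [3.141, -0.0, 1.571]
wrist_force: [-1.3, -1.0, 4.4]
finger_gap: 52.2
finger_force: 24.9
```

>>> {"name": "carry_out", "arguments": {
  "slide": [
    [0, 0, 0.06],
    [0, 0, 0.18],
    [0, 0, 0.32],
    [0, 0, 0.44],
    [0, 0, 0.54],
    [0, -0.04, 0.6],
    [0, -0.12, 0.6],
    [0, -0.24, 0.6],
    [0, -0.37, 0.6],
    [0, -0.5, 0.6]
  ],
  "dr": [
    [0, 0, 0],
    [0, 0, 0],
    [0, 0, 0],
    [0, 0, 0],
    [0, 0, 0],
    [0, 0, 0],
    [0, 0, 0],
    [0, 0, 0],
    [0, 0, 0],
    [0, 0, 0]
  ],
  "gripper": [20, 20, 20, 20, 20, 20, 20, 20, 20, 20]
}}

```text
clock: 3.1
eef_pos: [462.2, 177.1, 321.1]
eef_rot: [-3.141, 0.0, 1.572]
wrist_force: [0.1, -0.6, -1.9]
finger_gap: 52.6
finger_force: 24.9
```

>>> {"name": "carry_out", "arguments": {
  "slide": [
    [0, -0.13, 0],
    [0, -0.26, 0],
    [0, -0.39, 0],
    [0, -0.52, 0],
    [0, -0.64, 0],
    [0, -0.74, 0],
    [0, -0.83, 0],
    [0, -0.91, 0],
    [0, -0.97, 0],
    [0, -1, 0]
  ],
  "dr": [
    [0, 0, 0],
    [0, 0, 0],
    [0, 0, 0],
    [0, 0, 0],
    [0, 0, 0],
    [0, 0, 0],
    [0, 0, 0],
    [0, 0, 0],
    [0, 0, 0],
    [0, 0, 0]
  ],
  "gripper": [20, 20, 20, 20, 20, 20, 20, 20, 20, 20]
}}

```text
clock: 3.93
eef_pos: [462.4, -73.2, 321.2]
eef_rot: [-3.141, -0.0, 1.569]
wrist_force: [0.8, -0.3, -2.4]
finger_gap: 52.2
finger_force: 24.9
```

>>> {"name": "carry_out", "arguments": {
  "slide": [
    [0, -0.05, 0],
    [0, -0.15, 0],
    [0, -0.28, 0],
    [0, -0.42, 0],
    [0.02, -0.56, 0],
    [0.04, -0.7, 0],
    [0.05, -0.83, 0],
    [0.06, -0.92, 0],
    [0.07, -0.98, 0],
    [0.07, -1, 0]
  ],
  "dr": [
    [0, 0, 0],
    [0, 0, 0],
    [0, 0, 0],
    [0, 0, 0],
    [0, 0, 0],
    [0, 0, 0],
    [0, 0, 0],
    [0, 0, 0],
    [0, 0, 0],
    [0, 0, 0]
  ],
  "gripper": [20, 20, 20, 20, 20, 20, 20, 20, 20, 20]
}}

```text
clock: 4.77
eef_pos: [480.2, -323.3, 320.7]
eef_rot: [-3.14, -0.001, 1.569]
wrist_force: [-0.0, -0.0, -2.6]
finger_gap: 52.5
finger_force: 24.9
```

>>> {"name": "carry_out", "arguments": {
  "slide": [
    [0, -0.08, 0],
    [0, -0.2, 0],
    [0, -0.29, 0],
    [0, -0.32, -0.06],
    [0, -0.32, -0.18],
    [0, -0.32, -0.32],
    [0, -0.32, -0.44],
    [0, -0.32, -0.52],
    [0, -0.32, -0.57],
    [0, -0.32, -0.59]
  ],
  "dr": [
    [0, 0, 0],
    [0, 0, 0],
    [0, 0, 0],
    [0, 0, 0],
    [0, 0, 0],
    [0, 0, 0],
    [0, 0, 0],
    [0, 0, 0],
    [0, 0, 0],
    [0, 0, 0]
  ],
  "gripper": [20, 20, 20, 20, 20, 20, 20, 20, 20, 20]
}}

```text
clock: 5.6
eef_pos: [480.1, -400.7, 172.3]
eef_rot: [-3.14, -0.002, 1.571]
wrist_force: [0.5, 0.1, -2.0]
finger_gap: 52.3
finger_force: 24.9
```

>>> {"name": "carry_out", "arguments": {
  "slide": [
    [0, 0, -0.01],
    [0, 0, -0.016],
    [0, 0, -0.02],
    [0, 0, -0.02]
  ],
  "dr": [
    [0, 0, 0],
    [0, 0, 0],
    [0, 0, 0],
    [0, 0, 0]
  ],
  "gripper": [20, 20, 20, 20]
}}

```text
clock: 5.93
eef_pos: [480.4, -401.9, 170.1]
eef_rot: [3.14, 0.001, 1.571]
wrist_force: [0.2, -0.5, -2.9]
finger_gap: 52.0
finger_force: 24.9
```

>>> {"name": "carry_out", "arguments": {
  "slide": [
    [0, 0, -0.004],
    [0, 0, -0.006],
    [0, 0, -0.006],
    [0, 0, -0.006]
  ],
  "dr": [
    [0, 0, 0],
    [0, 0, 0],
    [0, 0, 0],
    [0, 0, 0]
  ],
  "gripper": [20, 20, 20, 20]
}}

```text
clock: 6.27
eef_pos: [480.3, -401.9, 168.0]
eef_rot: [3.141, 0.0, 1.571]
wrist_force: [0.1, -0.4, -0.2]
finger_gap: 52.5
finger_force: 24.9
```

>>> {"name": "carry_out", "arguments": {
  "slide": [
    [0, 0, 0],
    [0, 0, 0],
    [0, 0, 0],
    [0, 0, 0],
    [0, 0, 0.04],
    [0, 0, 0.14],
    [0, 0, 0.28],
    [0, 0, 0.42],
    [0, 0, 0.53],
    [0, 0, 0.53]
  ],
  "dr": [
    [0, 0, 0],
    [0, 0, 0],
    [0, 0, 0],
    [0, 0, 0],
    [0, 0, 0],
    [0, 0, 0],
    [0, 0, 0],
    [0, 0, 0],
    [0, 0, 0],
    [0, 0, 0]
  ],
  "gripper": [100, 100, 100, 100, 100, 100, 100, 100, 100, 100]
}}

```text
clock: 7.1
eef_pos: [480.8, -402.3, 307.6]
eef_rot: [3.134, 0.007, 1.571]
wrist_force: [0.2, -1.3, -0.5]
finger_gap: 93.9
finger_force: 0.0
```

>>> {"name": "carry_out", "arguments": {
  "slide": [
    [0, 0.05, 0],
    [0, 0.15, 0],
    [0, 0.3, 0],
    [0, 0.45, 0],
    [0, 0.6, 0],
    [0, 0.75, 0],
    [0, 0.9, 0],
    [0, 1, 0],
    [0, 1, 0]
  ],
  "dr": [
    [0, 0, 0],
    [0, 0, 0],
    [0, 0, 0],
    [0, 0, 0],
    [0, 0, 0],
    [0, 0, 0],
    [0, 0, 0],
    [0, 0, 0],
    [0, 0, 0]
  ],
  "gripper": [100, 100, 100, 100, 100, 100, 100, 100, 100]
}}

```text
clock: 7.85
eef_pos: [480.0, -148.1, 300.9]
eef_rot: [3.141, -0.0, 1.574]
wrist_force: [0.6, 0.3, 0.6]
finger_gap: 94.0
finger_force: 0.0
```

Run:
```python
from h import *
for n in('top','side'):
    cv2.imwrite(f'pics/{n}1.png',camera(n)[:,:,::-1])
a=cv2.imread('pics/top1.png')[160:260,400:535]; b=cv2.imread('pics/top1.png')[170:260,165:280]
cv2.imwrite('pics/c1.png',np.vstack([cv2.resize(x,(520,h),interpolation=2) for x,h in((a,300),(b,300))]))
```

```text
(no output)
```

View pics/c1.png

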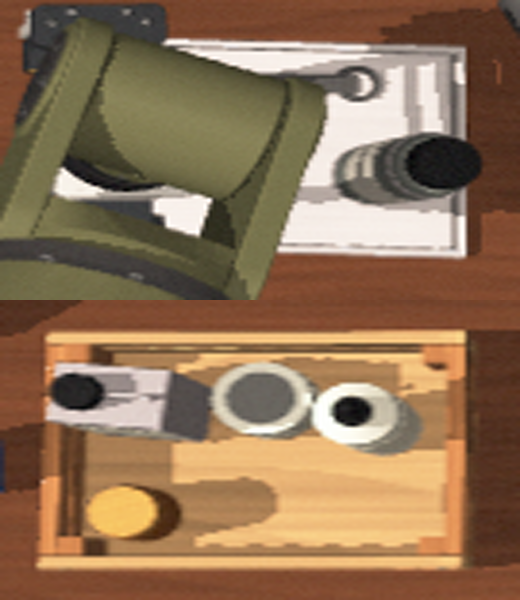

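The can stands upright on the tray and the crate is undisturbed. Next is the bottle.

>>> {"name": "carry_out", "arguments": {
  "slide": [
    [0, 0.1, 0],
    [0, 0.25, 0],
    [0, 0.4, 0],
    [0, 0.55, 0],
    [0, 0.7, 0],
    [0, 0.8, 0],
    [0.05, 0.88, 0],
    [0.1, 0.94, 0],
    [0.11, 0.96, 0],
    [0.11, 0.96, 0]
  ],
  "dr": [
    [0, 0, 0],
    [0, 0, 0],
    [0, 0, 0],
    [0, 0, 0],
    [0, 0, 0],
    [0, 0, 0],
    [0, 0, 0],
    [0, 0, 0],
    [0, 0, 0],
    [0, 0, 0]
  ],
  "gripper": [100, 100, 100, 100, 100, 100, 100, 100, 100, 100]
}}

```text
clock: 8.78
eef_pos: [508.2, 88.1, 299.8]
eef_rot: [-3.141, 0.0, 1.571]
wrist_force: [-0.2, 0.4, 0.1]
finger_gap: 94.1
finger_force: 0.0
```

>>> {"name": "carry_out", "arguments": {
  "slide": [
    [0, 0.1, 0],
    [0, 0.2, 0],
    [0, 0.3, 0],
    [0, 0.4, 0],
    [0, 0.48, 0],
    [0, 0.55, 0],
    [0, 0.6, 0],
    [0, 0.613, 0],
    [0, 0.613, 0],
    [0, 0.613, 0]
  ],
  "dr": [
    [0, 0, 0],
    [0, 0, 0],
    [0, 0, 0],
    [0, 0, 0],
    [0, 0, 0],
    [0, 0, 0],
    [0, 0, 0],
    [0, 0, 0],
    [0, 0, 0],
    [0, 0, 0]
  ],
  "gripper": [100, 100, 100, 100, 100, 100, 100, 100, 100, 100]
}}

```text
clock: 9.62
eef_pos: [507.8, 240.4, 300.1]
eef_rot: [-3.141, 0.0, 1.57]
wrist_force: [-0.2, -0.7, -0.5]
finger_gap: 94.3
finger_force: 0.0
```

>>> {"name": "carry_out", "arguments": {
  "slide": [
    [0, 0, -0.12],
    [0, 0, -0.27],
    [0, 0, -0.4],
    [0, 0, -0.48],
    [0, 0, -0.514],
    [0, 0, -0.514],
    [0, 0, -0.514],
    [0, 0, -0.514],
    [0, 0, -0.514],
    [0, 0, -0.514]
  ],
  "dr": [
    [0, 0, 0],
    [0, 0, 0],
    [0, 0, 0],
    [0, 0, 0],
    [0, 0, 0],
    [0, 0, 0],
    [0, 0, 0],
    [0, 0, 0],
    [0, 0, 0],
    [0, 0, 0]
  ],
  "gripper": [100, 100, 100, 100, 100, 100, 50, 50, 50, 50]
}}

```text
clock: 10.45
eef_pos: [508.0, 241.6, 172.9]
eef_rot: [3.14, -0.001, 1.571]
wrist_force: [0.6, 0.8, 0.5]
finger_gap: 70.6
finger_force: 0.0
```

>>> {"name": "carry_out", "arguments": {
  "slide": [
    [0, 0, 0],
    [0, 0, 0],
    [0, 0, 0],
    [0, 0, 0],
    [0, 0, 0],
    [0, 0, 0]
  ],
  "dr": [
    [0, 0, 0],
    [0, 0, 0],
    [0, 0, 0],
    [0, 0, 0],
    [0, 0, 0],
    [0, 0, 0]
  ],
  "gripper": [15, 15, 15, 15, 15, 15]
}}

```text
clock: 10.95
eef_pos: [507.7, 241.5, 171.7]
eef_rot: [3.141, -0.0, 1.571]
wrist_force: [0.9, 0.1, 1.3]
finger_gap: 45.6
finger_force: 24.9
```

>>> {"name": "carry_out", "arguments": {
  "slide": [
    [0, 0, 0.06],
    [0, 0, 0.18],
    [0, 0, 0.32],
    [0, 0, 0.44],
    [0, 0, 0.54],
    [0, -0.04, 0.6],
    [0, -0.12, 0.6],
    [0, -0.24, 0.6],
    [0, -0.37, 0.6],
    [0, -0.5, 0.6]
  ],
  "dr": [
    [0, 0, 0],
    [0, 0, 0],
    [0, 0, 0],
    [0, 0, 0],
    [0, 0, 0],
    [0, 0, 0],
    [0, 0, 0],
    [0, 0, 0],
    [0, 0, 0],
    [0, 0, 0]
  ],
  "gripper": [15, 15, 15, 15, 15, 15, 15, 15, 15, 15]
}}

```text
clock: 11.78
eef_pos: [507.3, 115.4, 321.4]
eef_rot: [-3.141, 0.0, 1.572]
wrist_force: [0.6, 1.0, -0.5]
finger_gap: 46.0
finger_force: 24.9
```

>>> {"name": "carry_out", "arguments": {
  "slide": [
    [0, -0.13, 0],
    [0, -0.26, 0],
    [0, -0.39, 0],
    [0, -0.52, 0],
    [0, -0.64, 0],
    [0, -0.74, 0],
    [0, -0.83, 0],
    [0, -0.91, 0],
    [0, -0.97, 0],
    [0, -1, 0]
  ],
  "dr": [
    [0, 0, 0],
    [0, 0, 0],
    [0, 0, 0],
    [0, 0, 0],
    [0, 0, 0],
    [0, 0, 0],
    [0, 0, 0],
    [0, 0, 0],
    [0, 0, 0],
    [0, 0, 0]
  ],
  "gripper": [15, 15, 15, 15, 15, 15, 15, 15, 15, 15]
}}

```text
clock: 12.62
eef_pos: [507.4, -135.1, 321.3]
eef_rot: [-3.141, -0.0, 1.569]
wrist_force: [-0.3, -0.2, -1.9]
finger_gap: 45.4
finger_force: 24.9
```

>>> {"name": "carry_out", "arguments": {
  "slide": [
    [0, -0.05, 0],
    [-0.01, -0.15, 0],
    [-0.03, -0.28, 0],
    [-0.05, -0.42, 0],
    [-0.07, -0.55, 0],
    [-0.09, -0.65, 0],
    [-0.09, -0.73, 0],
    [-0.09, -0.77, 0],
    [-0.09, -0.78, 0],
    [-0.09, -0.78, 0]
  ],
  "dr": [
    [0, 0, 0],
    [0, 0, 0],
    [0, 0, 0],
    [0, 0, 0],
    [0, 0, 0],
    [0, 0, 0],
    [0, 0, 0],
    [0, 0, 0],
    [0, 0, 0],
    [0, 0, 0]
  ],
  "gripper": [15, 15, 15, 15, 15, 15, 15, 15, 15, 15]
}}

```text
clock: 13.45
eef_pos: [485.3, -328.3, 321.3]
eef_rot: [-3.141, -0.0, 1.571]
wrist_force: [-0.7, 0.2, -1.9]
finger_gap: 46.1
finger_force: 24.9
```

>>> {"name": "carry_out", "arguments": {
  "slide": [
    [0, 0, -0.05],
    [0, 0, -0.17],
    [0, 0, -0.3],
    [0, 0, -0.42],
    [0, 0, -0.51],
    [0, 0, -0.56],
    [0, 0, -0.59],
    [0, 0, -0.6],
    [0, 0, -0.605],
    [0, 0, -0.605]
  ],
  "dr": [
    [0, 0, 0],
    [0, 0, 0],
    [0, 0, 0],
    [0, 0, 0],
    [0, 0, 0],
    [0, 0, 0],
    [0, 0, 0],
    [0, 0, 0],
    [0, 0, 0],
    [0, 0, 0]
  ],
  "gripper": [15, 15, 15, 15, 15, 15, 15, 15, 15, 15]
}}

```text
clock: 14.28
eef_pos: [485.6, -328.6, 171.5]
eef_rot: [3.14, 0.001, 1.571]
wrist_force: [-0.3, 0.1, -1.6]
finger_gap: 46.0
finger_force: 24.9
```

Lower the last 3.5 mm, then release and retreat.

>>> {"name": "carry_out", "arguments": {
  "slide": [
    [0, 0, -0.006],
    [0, 0, -0.01],
    [0, 0, -0.011],
    [0, 0, -0.011],
    [0, 0, -0.011]
  ],
  "dr": [
    [0, 0, 0],
    [0, 0, 0],
    [0, 0, 0],
    [0, 0, 0],
    [0, 0, 0]
  ],
  "gripper": [15, 15, 15, 15, 15]
}}

```text
clock: 14.7
eef_pos: [485.2, -328.6, 167.8]
eef_rot: [3.141, 0.0, 1.571]
wrist_force: [0.4, -0.1, -1.8]
finger_gap: 45.9
finger_force: 24.9
```

>>> {"name": "carry_out", "arguments": {
  "slide": [
    [0, 0, -0.003],
    [0, 0, -0.004],
    [0, 0, -0.004]
  ],
  "dr": [
    [0, 0, 0],
    [0, 0, 0],
    [0, 0, 0]
  ],
  "gripper": [15, 15, 15]
}}

```text
clock: 14.95
eef_pos: [485.4, -328.7, 167.5]
eef_rot: [3.141, 0.001, 1.571]
wrist_force: [-1.0, 1.1, 5.6]
finger_gap: 45.3
finger_force: 24.9
```

>>> {"name": "carry_out", "arguments": {
  "slide": [
    [0, 0, 0],
    [0, 0, 0],
    [0, 0, 0],
    [0, 0, 0],
    [0, 0, 0.04],
    [0, 0, 0.14],
    [0, 0, 0.28],
    [0, 0, 0.42],
    [0, 0, 0.53],
    [0, 0, 0.53]
  ],
  "dr": [
    [0, 0, 0],
    [0, 0, 0],
    [0, 0, 0],
    [0, 0, 0],
    [0, 0, 0],
    [0, 0, 0],
    [0, 0, 0],
    [0, 0, 0],
    [0, 0, 0],
    [0, 0, 0]
  ],
  "gripper": [100, 100, 100, 100, 100, 100, 100, 100, 100, 100]
}}

```text
clock: 15.78
eef_pos: [485.9, -329.1, 306.1]
eef_rot: [3.134, 0.006, 1.571]
wrist_force: [0.5, -0.4, -0.0]
finger_gap: 93.9
finger_force: 0.0
```

>>> {"name": "carry_out", "arguments": {
  "slide": [
    [0, 0.05, 0],
    [0, 0.15, 0],
    [0, 0.3, 0],
    [0, 0.45, 0],
    [0, 0.6, 0],
    [0, 0.75, 0],
    [0, 0.9, 0],
    [0, 1, 0]
  ],
  "dr": [
    [0, 0, 0],
    [0, 0, 0],
    [0, 0, 0],
    [0, 0, 0],
    [0, 0, 0],
    [0, 0, 0],
    [0, 0, 0],
    [0, 0, 0]
  ],
  "gripper": [100, 100, 100, 100, 100, 100, 100, 100]
}}

```text
clock: 16.45
eef_pos: [484.1, -75.1, 298.2]
eef_rot: [-3.14, -0.001, 1.572]
wrist_force: [0.8, 0.1, 0.1]
finger_gap: 94.0
finger_force: 0.0
```

>>> {"name": "carry_out", "arguments": {
  "slide": [
    [0.01, 0.12, 0],
    [0.03, 0.25, 0],
    [0.05, 0.4, 0],
    [0.07, 0.55, 0],
    [0.09, 0.7, 0],
    [0.12, 0.82, 0],
    [0.14, 0.92, 0],
    [0.14, 1, 0]
  ],
  "dr": [
    [0, 0, 0],
    [0, 0, 0],
    [0, 0, 0],
    [0, 0, 0],
    [0, 0, 0],
    [0, 0, 0],
    [0, 0, 0],
    [0, 0, 0]
  ],
  "gripper": [100, 100, 100, 100, 100, 100, 100, 100]
}}

```text
clock: 17.12
eef_pos: [519.5, 174.0, 297.8]
eef_rot: [-3.139, 0.0, 1.572]
wrist_force: [1.3, 0.5, 0.4]
finger_gap: 94.2
finger_force: 0.0
```

>>> {"name": "carry_out", "arguments": {
  "slide": [
    [0, 0.12, 0],
    [0, 0.25, 0],
    [0, 0.4, 0],
    [0, 0.54, 0],
    [0, 0.66, 0],
    [0, 0.76, 0],
    [0, 0.804, 0],
    [0, 0.804, 0],
    [0, 0.804, 0],
    [0, 0.804, 0]
  ],
  "dr": [
    [0, 0, 0],
    [0, 0, 0],
    [0, 0, 0],
    [0, 0, 0],
    [0, 0, 0],
    [0, 0, 0],
    [0, 0, 0],
    [0, 0, 0],
    [0, 0, 0],
    [0, 0, 0]
  ],
  "gripper": [100, 100, 100, 100, 100, 100, 100, 100, 100, 100]
}}

```text
clock: 17.95
eef_pos: [520.2, 371.2, 298.9]
eef_rot: [-3.141, 0.001, 1.57]
wrist_force: [-0.1, -0.5, 0.3]
finger_gap: 94.2
finger_force: 0.0
```

>>> {"name": "carry_out", "arguments": {
  "slide": [
    [0, 0, -0.12],
    [0, 0, -0.27],
    [0, 0, -0.4],
    [0, 0, -0.48],
    [0, 0, -0.508],
    [0, 0, -0.508],
    [0, 0, -0.508],
    [0, 0, -0.508],
    [0, 0, -0.508],
    [0, 0, -0.508]
  ],
  "dr": [
    [0, 0, 0],
    [0, 0, 0],
    [0, 0, 0],
    [0, 0, 0],
    [0, 0, 0],
    [0, 0, 0],
    [0, 0, 0],
    [0, 0, 0],
    [0, 0, 0],
    [0, 0, 0]
  ],
  "gripper": [100, 100, 100, 100, 100, 100, 50, 50, 50, 50]
}}

```text
clock: 18.78
eef_pos: [520.5, 372.6, 173.5]
eef_rot: [3.14, -0.001, 1.571]
wrist_force: [0.5, 0.2, -0.4]
finger_gap: 70.7
finger_force: 0.0
```

>>> {"name": "carry_out", "arguments": {
  "slide": [
    [0, 0, 0],
    [0, 0, 0],
    [0, 0, 0],
    [0, 0, 0],
    [0, 0, 0],
    [0, 0, 0],
    [0, 0, 0]
  ],
  "dr": [
    [0, 0, 0],
    [0, 0, 0],
    [0, 0, 0],
    [0, 0, 0],
    [0, 0, 0],
    [0, 0, 0],
    [0, 0, 0]
  ],
  "gripper": [15, 15, 15, 15, 15, 15, 15],
  "newtons": 30
}}

```text
clock: 19.37
eef_pos: [520.2, 372.5, 172.3]
eef_rot: [3.141, -0.0, 1.571]
wrist_force: [0.3, 0.5, 1.9]
finger_gap: 45.0
finger_force: 29.0
```

>>> {"name": "carry_out", "arguments": {
  "slide": [
    [0, 0, 0.06],
    [0, 0, 0.18],
    [0, 0, 0.32],
    [0, 0, 0.44],
    [0, 0, 0.54],
    [0, -0.04, 0.6],
    [0, -0.12, 0.6],
    [0, -0.24, 0.6],
    [0, -0.37, 0.6],
    [0, -0.5, 0.6]
  ],
  "dr": [
    [0, 0, 0],
    [0, 0, 0],
    [0, 0, 0],
    [0, 0, 0],
    [0, 0, 0],
    [0, 0, 0],
    [0, 0, 0],
    [0, 0, 0],
    [0, 0, 0],
    [0, 0, 0]
  ],
  "gripper": [15, 15, 15, 15, 15, 15, 15, 15, 15, 15]
}}

```text
clock: 20.2
eef_pos: [519.6, 245.6, 320.9]
eef_rot: [-3.14, 0.001, 1.571]
wrist_force: [1.6, 0.2, -3.4]
finger_gap: 44.9
finger_force: 29.0
```

>>> {"name": "carry_out", "arguments": {
  "slide": [
    [0, -0.13, 0],
    [0, -0.26, 0],
    [0, -0.39, 0],
    [0, -0.52, 0],
    [0, -0.64, 0],
    [0, -0.74, 0],
    [0, -0.83, 0],
    [0, -0.91, 0],
    [0, -0.97, 0],
    [0, -1, 0]
  ],
  "dr": [
    [0, 0, 0],
    [0, 0, 0],
    [0, 0, 0],
    [0, 0, 0],
    [0, 0, 0],
    [0, 0, 0],
    [0, 0, 0],
    [0, 0, 0],
    [0, 0, 0],
    [0, 0, 0]
  ],
  "gripper": [15, 15, 15, 15, 15, 15, 15, 15, 15, 15]
}}

```text
clock: 21.03
eef_pos: [519.6, -4.6, 321.3]
eef_rot: [-3.14, 0.0, 1.569]
wrist_force: [0.8, -0.3, -3.0]
finger_gap: 45.1
finger_force: 29.0
```

>>> {"name": "carry_out", "arguments": {
  "slide": [
    [0, -0.05, 0],
    [-0.01, -0.15, 0],
    [-0.03, -0.28, 0],
    [-0.05, -0.42, 0],
    [-0.07, -0.56, 0],
    [-0.09, -0.7, 0],
    [-0.11, -0.83, 0],
    [-0.125, -0.93, 0],
    [-0.125, -0.99, 0],
    [-0.125, -1, 0]
  ],
  "dr": [
    [0, 0, 0],
    [0, 0, 0],
    [0, 0, 0],
    [0, 0, 0],
    [0, 0, 0],
    [0, 0, 0],
    [0, 0, 0],
    [0, 0, 0],
    [0, 0, 0],
    [0, 0, 0]
  ],
  "gripper": [15, 15, 15, 15, 15, 15, 15, 15, 15, 15]
}}

```text
clock: 21.87
eef_pos: [488.5, -254.5, 321.6]
eef_rot: [-3.141, -0.0, 1.569]
wrist_force: [0.2, 0.3, -2.9]
finger_gap: 44.9
finger_force: 29.0
```

>>> {"name": "carry_out", "arguments": {
  "slide": [
    [0, 0, -0.05],
    [0, 0, -0.17],
    [0, 0, -0.3],
    [0, 0, -0.42],
    [0, 0, -0.51],
    [0, 0, -0.56],
    [0, 0, -0.59],
    [0, 0, -0.605],
    [0, 0, -0.61],
    [0, 0, -0.61]
  ],
  "dr": [
    [0, 0, 0],
    [0, 0, 0],
    [0, 0, 0],
    [0, 0, 0],
    [0, 0, 0],
    [0, 0, 0],
    [0, 0, 0],
    [0, 0, 0],
    [0, 0, 0],
    [0, 0, 0]
  ],
  "gripper": [15, 15, 15, 15, 15, 15, 15, 15, 15, 15]
}}

```text
clock: 22.7
eef_pos: [489.3, -252.3, 170.2]
eef_rot: [3.141, 0.0, 1.571]
wrist_force: [-1.1, -0.7, -2.2]
finger_gap: 45.1
finger_force: 29.0
```

>>> {"name": "carry_out", "arguments": {
  "slide": [
    [0, 0, -0.004],
    [0, 0, -0.008],
    [0, 0, -0.01],
    [0, 0, -0.01],
    [0, 0, -0.01]
  ],
  "dr": [
    [0, 0, 0],
    [0, 0, 0],
    [0, 0, 0],
    [0, 0, 0],
    [0, 0, 0]
  ],
  "gripper": [15, 15, 15, 15, 15]
}}

```text
clock: 23.12
eef_pos: [489.2, -252.7, 168.2]
eef_rot: [3.14, 0.001, 1.571]
wrist_force: [-0.8, 0.7, 5.8]
finger_gap: 44.7
finger_force: 29.0
```

>>> {"name": "carry_out", "arguments": {
  "slide": [
    [0, 0, 0],
    [0, 0, 0],
    [0, 0, 0],
    [0, 0, 0],
    [0, 0, 0.04],
    [0, 0, 0.14],
    [0, 0, 0.28],
    [0, 0, 0.42],
    [0, 0, 0.53],
    [0, 0, 0.53]
  ],
  "dr": [
    [0, 0, 0],
    [0, 0, 0],
    [0, 0, 0],
    [0, 0, 0],
    [0, 0, 0],
    [0, 0, 0],
    [0, 0, 0],
    [0, 0, 0],
    [0, 0, 0],
    [0, 0, 0]
  ],
  "gripper": [100, 100, 100, 100, 100, 100, 100, 100, 100, 100]
}}

```text
clock: 23.95
eef_pos: [489.8, -253.0, 306.4]
eef_rot: [3.134, 0.005, 1.571]
wrist_force: [-0.8, -0.2, 0.6]
finger_gap: 93.9
finger_force: 0.0
```

>>> {"name": "carry_out", "arguments": {
  "slide": [
    [0, 0.05, 0],
    [0, 0.15, 0],
    [0, 0.3, 0],
    [0, 0.45, 0],
    [0, 0.6, 0],
    [0, 0.75, 0],
    [0, 0.9, 0],
    [0, 1, 0]
  ],
  "dr": [
    [0, 0, 0],
    [0, 0, 0],
    [0, 0, 0.02],
    [0, 0, 0.04],
    [0, 0, 0.06],
    [0, 0, 0.08],
    [0, 0, 0.1],
    [0, 0, 0.12]
  ],
  "gripper": [100, 100, 100, 100, 100, 100, 100, 100]
}}

```text
clock: 24.62
eef_pos: [487.8, 0.9, 298.7]
eef_rot: [-3.141, -0.002, 2.328]
wrist_force: [0.9, -0.5, 0.6]
finger_gap: 93.8
finger_force: 0.0
```

>>> {"name": "carry_out", "arguments": {
  "slide": [
    [0.01, 0.12, 0],
    [0.03, 0.25, 0],
    [0.05, 0.4, 0],
    [0.07, 0.55, 0],
    [0.09, 0.7, 0],
    [0.12, 0.82, 0],
    [0.148, 0.92, 0],
    [0.148, 1, 0],
    [0.148, 1, 0]
  ],
  "dr": [
    [0, 0, 0.02],
    [0, 0, 0.04],
    [0, 0, 0.06],
    [0, 0, 0.08],
    [0, 0, 0.1],
    [0, 0, 0.12],
    [0, 0, 0.13],
    [0, 0, 0.13],
    [0, 0, 0.13]
  ],
  "gripper": [100, 100, 100, 100, 100, 100, 100, 100, 100]
}}

```text
clock: 25.37
eef_pos: [524.7, 250.9, 298.0]
eef_rot: [-3.141, -0.003, 3.141]
wrist_force: [-0.1, -0.7, 0.5]
finger_gap: 94.2
finger_force: 0.0
```

Run:
```python
from h import *
for n in('top','side'):
    cv2.imwrite(f'pics/{n}2.png',camera(n)[:,:,::-1])
a=cv2.imread('pics/top2.png')[120:280,150:540]; b=cv2.imread('pics/side2.png')[110:400,220:460]
cv2.imwrite('pics/c2.png',np.hstack([cv2.resize(a,(500,205),interpolation=2),cv2.resize(b,(300,362))[:205]])[:0] if 0 else np.vstack([cv2.resize(a,(600,246),interpolation=2),np.hstack([cv2.resize(b,(290,350)),np.zeros((350,310,3),np.uint8)])]))
```

```text
(no output)
```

View pics/c2.png

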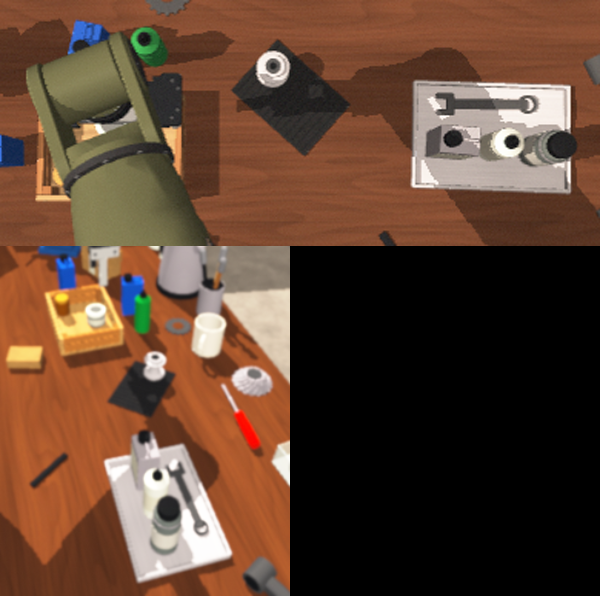

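All three stand upright on the tray, clear of the wrench; the pot and jar remain in the crate. Now the pot.

>>> {"name": "carry_out", "arguments": {
  "slide": [
    [0, 0.08, 0],
    [0, 0.15, 0],
    [0, 0.2, 0],
    [0, 0.21, -0.05],
    [0, 0.21, -0.15],
    [0, 0.21, -0.28],
    [0, 0.21, -0.4],
    [0, 0.21, -0.48],
    [0, 0.21, -0.52],
    [0, 0.21, -0.52]
  ],
  "dr": [
    [0, 0, 0],
    [0, 0, 0],
    [0, 0, 0],
    [0, 0, 0],
    [0, 0, 0],
    [0, 0, 0],
    [0, 0, 0],
    [0, 0, 0],
    [0, 0, 0],
    [0, 0, 0]
  ],
  "gripper": [100, 100, 100, 100, 100, 100, 100, 100, 100, 100]
}}

```text
clock: 26.3
eef_pos: [525.2, 298.8, 167.0]
eef_rot: [-3.14, -0.004, 3.137]
wrist_force: [-0.3, -0.1, 0.8]
finger_gap: 94.1
finger_force: 0.0
```

>>> {"name": "carry_out", "arguments": {
  "slide": [
    [0, 0, -0.06],
    [0, 0, -0.13],
    [0, 0, -0.19],
    [0, 0, -0.216],
    [0, 0, -0.216],
    [0, 0, -0.216],
    [0, 0, -0.216]
  ],
  "dr": [
    [0, 0, 0],
    [0, 0, 0],
    [0, 0, 0],
    [0, 0, 0],
    [0, 0, 0],
    [0, 0, 0],
    [0, 0, 0]
  ],
  "gripper": [100, 100, 100, 100, 100, 100, 100]
}}

```text
clock: 26.88
eef_pos: [526.4, 300.1, 117.1]
eef_rot: [3.141, 0.002, 3.137]
wrist_force: [-0.3, 0.3, -0.7]
finger_gap: 94.3
finger_force: 0.0
```

>>> {"name": "carry_out", "arguments": {
  "slide": [
    [0, 0, 0],
    [0, 0, 0],
    [0, 0, 0],
    [0, 0, 0],
    [0, 0, 0],
    [0, 0, 0],
    [0, 0, 0],
    [0, 0, 0],
    [0, 0, 0]
  ],
  "dr": [
    [0, 0, 0],
    [0, 0, 0],
    [0, 0, 0],
    [0, 0, 0],
    [0, 0, 0],
    [0, 0, 0],
    [0, 0, 0],
    [0, 0, 0],
    [0, 0, 0]
  ],
  "gripper": [20, 20, 20, 20, 20, 20, 20, 20, 20],
  "newtons": 25
}}

```text
clock: 27.63
eef_pos: [526.0, 300.1, 115.8]
eef_rot: [3.141, 0.0, 3.138]
wrist_force: [-0.8, 3.0, 3.1]
finger_gap: 55.2
finger_force: 25.0
```

>>> {"name": "carry_out", "arguments": {
  "slide": [
    [0, 0, 0.05],
    [0, 0, 0.15],
    [0, 0, 0.27],
    [0, 0, 0.36],
    [0, -0.03, 0.4],
    [0, -0.1, 0.4],
    [0, -0.2, 0.4],
    [0, -0.31, 0.4],
    [0, -0.41, 0.4],
    [0, -0.5, 0.4]
  ],
  "dr": [
    [0, 0, 0],
    [0, 0, 0],
    [0, 0, 0],
    [0, 0, 0],
    [0, 0, 0],
    [0, 0, 0],
    [0, 0, 0],
    [0, 0, 0],
    [0, 0, 0],
    [0, 0, 0]
  ],
  "gripper": [20, 20, 20, 20, 20, 20, 20, 20, 20, 20]
}}

```text
clock: 28.47
eef_pos: [525.4, 172.9, 215.2]
eef_rot: [-3.141, -0.001, 3.137]
wrist_force: [0.9, 0.1, -0.7]
finger_gap: 55.4
finger_force: 25.0
```

>>> {"name": "carry_out", "arguments": {
  "slide": [
    [0, -0.1, 0],
    [0.01, -0.22, 0],
    [0.03, -0.35, 0],
    [0.05, -0.47, 0],
    [0.07, -0.58, 0],
    [0.08, -0.67, 0],
    [0.08, -0.74, 0],
    [0.08, -0.78, 0],
    [0.08, -0.788, 0],
    [0.08, -0.788, 0]
  ],
  "dr": [
    [0, 0, 0],
    [0, 0, 0],
    [0, 0, 0],
    [0, 0, 0],
    [0, 0, 0],
    [0, 0, 0],
    [0, 0, 0],
    [0, 0, 0],
    [0, 0, 0],
    [0, 0, 0]
  ],
  "gripper": [20, 20, 20, 20, 20, 20, 20, 20, 20, 20]
}}

```text
clock: 29.3
eef_pos: [545.7, -22.2, 215.5]
eef_rot: [3.142, -0.001, 3.137]
wrist_force: [-0.5, 0.2, -1.7]
finger_gap: 55.7
finger_force: 25.0
```

>>> {"name": "carry_out", "arguments": {
  "slide": [
    [0, 0, -0.05],
    [0, 0, -0.13],
    [0, 0, -0.22],
    [0, 0, -0.3],
    [0, 0, -0.36],
    [0, 0, -0.39],
    [0, 0, -0.4],
    [0, 0, -0.405],
    [0, 0, -0.405],
    [0, 0, -0.405]
  ],
  "dr": [
    [0, 0, 0],
    [0, 0, 0],
    [0, 0, 0],
    [0, 0, 0],
    [0, 0, 0],
    [0, 0, 0],
    [0, 0, 0],
    [0, 0, 0],
    [0, 0, 0],
    [0, 0, 0]
  ],
  "gripper": [20, 20, 20, 20, 20, 20, 20, 20, 20, 20]
}}

```text
clock: 30.13
eef_pos: [546.3, -21.9, 115.3]
eef_rot: [-3.141, 0.001, 3.138]
wrist_force: [0.5, -0.1, -1.4]
finger_gap: 55.7
finger_force: 25.0
```

>>> {"name": "carry_out", "arguments": {
  "slide": [
    [0, 0, -0.005],
    [0, 0, -0.009],
    [0, 0, -0.013],
    [0, 0, -0.015],
    [0, 0, -0.015]
  ],
  "dr": [
    [0, 0, 0],
    [0, 0, 0],
    [0, 0, 0],
    [0, 0, 0],
    [0, 0, 0]
  ],
  "gripper": [20, 20, 20, 20, 20]
}}

```text
clock: 30.55
eef_pos: [546.1, -22.1, 111.8]
eef_rot: [-3.142, 0.001, 3.137]
wrist_force: [-5.9, 0.3, 13.8]
finger_gap: 55.8
finger_force: 25.0
```

>>> {"name": "carry_out", "arguments": {
  "slide": [
    [0, 0, 0],
    [0, 0, 0],
    [0, 0, 0],
    [0, 0, 0],
    [0, 0, 0.04],
    [0, 0, 0.14],
    [0, 0, 0.28],
    [0, 0, 0.42],
    [0, 0, 0.58],
    [0, 0, 0.75]
  ],
  "dr": [
    [0, 0, 0],
    [0, 0, 0],
    [0, 0, 0],
    [0, 0, 0],
    [0, 0, 0],
    [0, 0, 0],
    [0, 0, 0],
    [0, 0, 0],
    [0, 0, 0],
    [0, 0, 0]
  ],
  "gripper": [100, 100, 100, 100, 100, 100, 100, 100, 100, 100]
}}

```text
clock: 31.38
eef_pos: [545.3, -22.0, 299.6]
eef_rot: [3.142, -0.0, 3.138]
wrist_force: [0.0, 0.1, -0.2]
finger_gap: 94.2
finger_force: 0.0
```

>>> {"name": "carry_out", "arguments": {
  "slide": [
    [0, 0, 0],
    [0, 0, 0],
    [-0.03, -0.1, 0],
    [-0.06, -0.22, 0],
    [-0.1, -0.35, 0],
    [-0.13, -0.48, 0],
    [-0.16, -0.62, 0],
    [-0.2, -0.76, 0],
    [-0.228, -0.88, 0],
    [-0.228, -0.922, 0]
  ],
  "dr": [
    [0, 0, 0],
    [0, 0, 0],
    [0, 0, -0.02],
    [0, 0, -0.04],
    [0, 0, -0.06],
    [0, 0, -0.08],
    [0, 0, -0.1],
    [0, 0, -0.12],
    [0, 0, -0.14],
    [0, 0, -0.16]
  ],
  "gripper": [100, 100, 100, 100, 100, 100, 100, 100, 100, 100]
}}

```text
clock: 32.22
eef_pos: [487.3, -255.7, 296.1]
eef_rot: [-3.14, -0.002, 2.129]
wrist_force: [0.0, 0.8, 0.2]
finger_gap: 93.9
finger_force: 0.0
```

>>> {"name": "carry_out", "arguments": {
  "slide": [
    [0, 0, 0],
    [0, 0, 0],
    [0, 0, 0],
    [0, 0, 0],
    [0, 0, 0],
    [0, 0, 0],
    [0, 0, 0],
    [0, 0, 0]
  ],
  "dr": [
    [0, 0, -0.02],
    [0, 0, -0.04],
    [0, 0, -0.06],
    [0, 0, -0.08],
    [0, 0, -0.0893],
    [0, 0, -0.0893],
    [0, 0, -0.0893],
    [0, 0, -0.0893]
  ],
  "gripper": [100, 100, 100, 100, 100, 100, 100, 100]
}}

```text
clock: 32.88
eef_pos: [488.8, -252.5, 296.8]
eef_rot: [-3.141, -0.001, 1.579]
wrist_force: [0.4, -0.3, 1.1]
finger_gap: 94.1
finger_force: 0.0
```

Run:
```python
from h import *
print(read_state()['eef_pos'],read_state()['eef_rot'])
im=camera('top')[:,:,::-1]; cv2.imwrite('pics/top3.png',im)
sd=camera('side')[:,:,::-1]; cv2.imwrite('pics/side3.png',sd)
a=im[140:230,160:400]; b=sd[190:280,260:400]
cv2.imwrite('pics/c3.png',np.vstack([cv2.resize(a,(720,270),interpolation=2),cv2.resize(b,(420,270),interpolation=2)[:, :].repeat(1,1) if 0 else cv2.copyMakeBorder(cv2.resize(b,(420,270),interpolation=2),0,0,0,300,0)]))
```

```text
[ 488.81135037 -252.46203675  296.7720702 ] [-3.14073702e+00 -5.06029934e-04  1.57897206e+00]
```

View pics/c3.png

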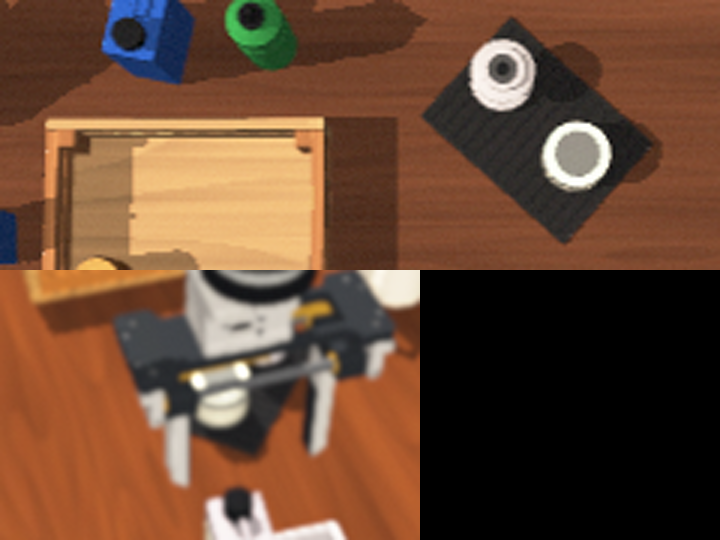

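The pot stands well inside the free half of the mat, at top picture ≈ (352, 192), and the hub is unmoved. Now the tin goes back.

>>> {"name": "carry_out", "arguments": {
  "slide": [
    [0, 0, -0.12],
    [0, 0, -0.27],
    [0, 0, -0.4],
    [0, 0, -0.48],
    [0, 0, -0.51],
    [0, 0, -0.51],
    [0, 0, -0.51],
    [0, 0, -0.51],
    [0, 0, -0.51],
    [0, 0, -0.51]
  ],
  "dr": [
    [0, 0, 0],
    [0, 0, 0],
    [0, 0, 0],
    [0, 0, 0],
    [0, 0, 0],
    [0, 0, 0],
    [0, 0, 0],
    [0, 0, 0],
    [0, 0, 0],
    [0, 0, 0]
  ],
  "gripper": [100, 100, 100, 100, 100, 100, 50, 50, 50, 50]
}}

```text
clock: 33.82
eef_pos: [489.2, -252.7, 171.0]
eef_rot: [3.14, 0.001, 1.577]
wrist_force: [1.1, -0.2, -0.3]
finger_gap: 70.3
finger_force: 0.0
```

>>> {"name": "carry_out", "arguments": {
  "slide": [
    [0, 0, 0],
    [0, 0, 0],
    [0, 0, 0],
    [0, 0, 0],
    [0, 0, 0],
    [0, 0, 0],
    [0, 0, 0]
  ],
  "dr": [
    [0, 0, 0],
    [0, 0, 0],
    [0, 0, 0],
    [0, 0, 0],
    [0, 0, 0],
    [0, 0, 0],
    [0, 0, 0]
  ],
  "gripper": [15, 15, 15, 15, 15, 15, 15],
  "newtons": 30
}}

```text
clock: 34.4
eef_pos: [489.0, -252.5, 169.9]
eef_rot: [3.142, 0.0, 1.577]
wrist_force: [0.8, 0.3, 0.8]
finger_gap: 45.1
finger_force: 29.0
```

>>> {"name": "carry_out", "arguments": {
  "slide": [
    [0, 0, 0.06],
    [0, 0, 0.18],
    [0, 0, 0.32],
    [0, 0, 0.44],
    [0, 0, 0.54],
    [0, 0.04, 0.6],
    [0, 0.12, 0.6],
    [0, 0.24, 0.6],
    [0, 0.37, 0.6],
    [0, 0.5, 0.6]
  ],
  "dr": [
    [0, 0, 0],
    [0, 0, 0],
    [0, 0, 0],
    [0, 0, 0],
    [0, 0, 0],
    [0, 0, 0],
    [0, 0, 0],
    [0, 0, 0],
    [0, 0, 0],
    [0, 0, 0]
  ],
  "gripper": [15, 15, 15, 15, 15, 15, 15, 15, 15, 15]
}}

```text
clock: 35.23
eef_pos: [488.5, -126.4, 319.4]
eef_rot: [-3.141, -0.0, 1.576]
wrist_force: [-0.0, 0.3, -3.2]
finger_gap: 45.0
finger_force: 29.0
```

>>> {"name": "carry_out", "arguments": {
  "slide": [
    [0, 0.13, 0],
    [0, 0.26, 0],
    [0.02, 0.39, 0],
    [0.04, 0.52, 0],
    [0.06, 0.64, 0],
    [0.08, 0.74, 0],
    [0.1, 0.83, 0],
    [0.12, 0.91, 0],
    [0.125, 0.97, 0],
    [0.125, 1, 0]
  ],
  "dr": [
    [0, 0, 0],
    [0, 0, 0],
    [0, 0, 0],
    [0, 0, 0],
    [0, 0, 0],
    [0, 0, 0],
    [0, 0, 0],
    [0, 0, 0],
    [0, 0, 0],
    [0, 0, 0]
  ],
  "gripper": [15, 15, 15, 15, 15, 15, 15, 15, 15, 15]
}}

```text
clock: 36.07
eef_pos: [520.1, 124.0, 319.2]
eef_rot: [-3.14, 0.0, 1.578]
wrist_force: [-0.2, -1.0, -2.0]
finger_gap: 44.7
finger_force: 29.0
```

>>> {"name": "carry_out", "arguments": {
  "slide": [
    [0, 0.05, 0],
    [0, 0.15, 0],
    [0, 0.28, 0],
    [0, 0.42, 0],
    [0, 0.56, 0],
    [0, 0.7, 0],
    [0, 0.83, 0],
    [0, 0.93, 0],
    [0, 0.99, 0],
    [0, 1, 0]
  ],
  "dr": [
    [0, 0, 0],
    [0, 0, 0],
    [0, 0, 0],
    [0, 0, 0],
    [0, 0, 0],
    [0, 0, 0],
    [0, 0, 0],
    [0, 0, 0],
    [0, 0, 0],
    [0, 0, 0]
  ],
  "gripper": [15, 15, 15, 15, 15, 15, 15, 15, 15, 15]
}}

```text
clock: 36.9
eef_pos: [519.6, 374.6, 319.1]
eef_rot: [-3.141, 0.0, 1.578]
wrist_force: [-0.3, -1.3, -3.5]
finger_gap: 45.0
finger_force: 29.0
```

>>> {"name": "carry_out", "arguments": {
  "slide": [
    [0, 0, 0],
    [0, 0, 0],
    [0, 0, -0.05],
    [0, 0, -0.17],
    [0, 0, -0.3],
    [0, 0, -0.42],
    [0, 0, -0.5],
    [0, 0, -0.55],
    [0, 0, -0.57],
    [0, 0, -0.575]
  ],
  "dr": [
    [0, 0, 0],
    [0, 0, 0],
    [0, 0, 0],
    [0, 0, 0],
    [0, 0, 0],
    [0, 0, 0],
    [0, 0, 0],
    [0, 0, 0],
    [0, 0, 0],
    [0, 0, 0]
  ],
  "gripper": [15, 15, 15, 15, 15, 15, 15, 15, 15, 15]
}}

```text
clock: 37.73
eef_pos: [520.5, 371.9, 176.1]
eef_rot: [-3.141, 0.0, 1.576]
wrist_force: [0.3, -0.3, -1.8]
finger_gap: 45.0
finger_force: 29.0
```

>>> {"name": "carry_out", "arguments": {
  "slide": [
    [0, 0, -0.004],
    [0, 0, -0.007],
    [0, 0, -0.009],
    [0, 0, -0.009],
    [0, 0, -0.009]
  ],
  "dr": [
    [0, 0, 0],
    [0, 0, 0],
    [0, 0, 0],
    [0, 0, 0],
    [0, 0, 0]
  ],
  "gripper": [15, 15, 15, 15, 15]
}}

```text
clock: 38.15
eef_pos: [520.3, 372.6, 174.4]
eef_rot: [3.141, -0.0, 1.577]
wrist_force: [0.3, 0.2, -2.9]
finger_gap: 45.0
finger_force: 29.0
```

>>> {"name": "carry_out", "arguments": {
  "slide": [
    [0, 0, -0.003],
    [0, 0, -0.005],
    [0, 0, -0.005],
    [0, 0, -0.005]
  ],
  "dr": [
    [0, 0, 0],
    [0, 0, 0],
    [0, 0, 0],
    [0, 0, 0]
  ],
  "gripper": [15, 15, 15, 15]
}}

```text
clock: 38.48
eef_pos: [520.4, 372.6, 173.9]
eef_rot: [3.141, -0.001, 1.577]
wrist_force: [-1.9, -0.7, 6.3]
finger_gap: 45.2
finger_force: 29.0
```

>>> {"name": "carry_out", "arguments": {
  "slide": [
    [0, 0, 0],
    [0, 0, 0],
    [0, 0, 0],
    [0, 0, 0],
    [0, 0, 0.04],
    [0, 0, 0.14],
    [0, 0, 0.28],
    [0, 0, 0.42],
    [0, 0, 0.5],
    [0, 0, 0.5]
  ],
  "dr": [
    [0, 0, 0],
    [0, 0, 0],
    [0, 0, 0],
    [0, 0, 0],
    [0, 0, 0],
    [0, 0, 0],
    [0, 0, 0],
    [0, 0, 0],
    [0, 0, 0],
    [0, 0, 0]
  ],
  "gripper": [100, 100, 100, 100, 100, 100, 100, 100, 100, 100]
}}

```text
clock: 39.32
eef_pos: [520.8, 372.9, 303.9]
eef_rot: [3.134, -0.004, 1.577]
wrist_force: [0.4, -0.6, 0.2]
finger_gap: 94.1
finger_force: 0.0
```

>>> {"name": "carry_out", "arguments": {
  "slide": [
    [0, -0.05, 0],
    [0, -0.15, 0],
    [0, -0.3, 0],
    [0, -0.45, 0],
    [0, -0.6, 0],
    [0, -0.75, 0],
    [0, -0.9, 0],
    [0, -1, 0]
  ],
  "dr": [
    [0, 0, 0],
    [0, 0, 0],
    [0, 0, 0],
    [0, 0, 0],
    [0, 0, 0],
    [0, 0, 0],
    [0, 0, 0],
    [0, 0, 0]
  ],
  "gripper": [100, 100, 100, 100, 100, 100, 100, 100]
}}

```text
clock: 39.98
eef_pos: [519.2, 119.0, 296.3]
eef_rot: [-3.139, 0.001, 1.575]
wrist_force: [0.8, 1.2, 0.7]
finger_gap: 94.2
finger_force: 0.0
```

>>> {"name": "carry_out", "arguments": {
  "slide": [
    [-0.01, -0.12, 0],
    [-0.03, -0.25, 0],
    [-0.05, -0.4, 0],
    [-0.07, -0.55, 0],
    [-0.09, -0.7, 0],
    [-0.12, -0.82, 0],
    [-0.14, -0.92, 0],
    [-0.14, -1, 0]
  ],
  "dr": [
    [0, 0, 0],
    [0, 0, 0],
    [0, 0, 0],
    [0, 0, 0],
    [0, 0, 0],
    [0, 0, 0],
    [0, 0, 0],
    [0, 0, 0]
  ],
  "gripper": [100, 100, 100, 100, 100, 100, 100, 100]
}}

```text
clock: 40.65
eef_pos: [483.3, -129.8, 296.4]
eef_rot: [-3.139, -0.001, 1.575]
wrist_force: [0.8, 0.2, 0.1]
finger_gap: 94.1
finger_force: 0.0
```

>>> {"name": "carry_out", "arguments": {
  "slide": [
    [0, -0.12, 0],
    [0, -0.25, 0],
    [0, -0.4, 0],
    [0, -0.54, 0],
    [0, -0.66, 0],
    [0, -0.76, 0],
    [0, -0.805, 0],
    [0, -0.805, 0],
    [0, -0.805, 0],
    [0, -0.805, 0]
  ],
  "dr": [
    [0, 0, 0],
    [0, 0, 0],
    [0, 0, 0],
    [0, 0, 0],
    [0, 0, 0],
    [0, 0, 0],
    [0, 0, 0],
    [0, 0, 0],
    [0, 0, 0],
    [0, 0, 0]
  ],
  "gripper": [100, 100, 100, 100, 100, 100, 100, 100, 100, 100]
}}

```text
clock: 41.48
eef_pos: [485.1, -327.6, 297.3]
eef_rot: [-3.141, -0.001, 1.577]
wrist_force: [0.1, -1.1, 0.6]
finger_gap: 94.1
finger_force: 0.0
```

>>> {"name": "carry_out", "arguments": {
  "slide": [
    [0, 0, -0.12],
    [0, 0, -0.27],
    [0, 0, -0.4],
    [0, 0, -0.48],
    [0, 0, -0.515],
    [0, 0, -0.515],
    [0, 0, -0.515],
    [0, 0, -0.515],
    [0, 0, -0.515],
    [0, 0, -0.515]
  ],
  "dr": [
    [0, 0, 0],
    [0, 0, 0],
    [0, 0, 0],
    [0, 0, 0],
    [0, 0, 0],
    [0, 0, 0],
    [0, 0, 0],
    [0, 0, 0],
    [0, 0, 0],
    [0, 0, 0]
  ],
  "gripper": [100, 100, 100, 100, 100, 100, 50, 50, 50, 50]
}}

```text
clock: 42.32
eef_pos: [485.5, -328.9, 170.0]
eef_rot: [3.14, 0.001, 1.577]
wrist_force: [0.4, 0.1, -1.0]
finger_gap: 70.9
finger_force: 0.0
```

>>> {"name": "carry_out", "arguments": {
  "slide": [
    [0, 0, 0],
    [0, 0, 0],
    [0, 0, 0],
    [0, 0, 0],
    [0, 0, 0],
    [0, 0, 0],
    [0, 0, 0]
  ],
  "dr": [
    [0, 0, 0],
    [0, 0, 0],
    [0, 0, 0],
    [0, 0, 0],
    [0, 0, 0],
    [0, 0, 0],
    [0, 0, 0]
  ],
  "gripper": [15, 15, 15, 15, 15, 15, 15],
  "newtons": 25
}}

```text
clock: 42.9
eef_pos: [485.2, -328.8, 168.8]
eef_rot: [3.142, 0.0, 1.576]
wrist_force: [-0.1, -0.7, 0.9]
finger_gap: 46.0
finger_force: 25.0
```

>>> {"name": "carry_out", "arguments": {
  "slide": [
    [0, 0, 0.06],
    [0, 0, 0.18],
    [0, 0, 0.32],
    [0, 0, 0.44],
    [0, 0, 0.54],
    [0, 0.04, 0.6],
    [0, 0.12, 0.6],
    [0, 0.24, 0.6],
    [0, 0.37, 0.6],
    [0, 0.5, 0.6]
  ],
  "dr": [
    [0, 0, 0],
    [0, 0, 0],
    [0, 0, 0],
    [0, 0, 0],
    [0, 0, 0],
    [0, 0, 0],
    [0, 0, 0],
    [0, 0, 0],
    [0, 0, 0],
    [0, 0, 0]
  ],
  "gripper": [15, 15, 15, 15, 15, 15, 15, 15, 15, 15]
}}

```text
clock: 43.73
eef_pos: [484.8, -202.6, 318.5]
eef_rot: [-3.141, -0.0, 1.576]
wrist_force: [0.3, -0.5, -2.3]
finger_gap: 45.6
finger_force: 24.9
```

>>> {"name": "carry_out", "arguments": {
  "slide": [
    [0, 0.13, 0],
    [0, 0.26, 0],
    [0.01, 0.39, 0],
    [0.03, 0.52, 0],
    [0.05, 0.64, 0],
    [0.07, 0.74, 0],
    [0.08, 0.83, 0],
    [0.09, 0.91, 0],
    [0.09, 0.97, 0],
    [0.09, 1, 0]
  ],
  "dr": [
    [0, 0, 0],
    [0, 0, 0],
    [0, 0, 0],
    [0, 0, 0],
    [0, 0, 0],
    [0, 0, 0],
    [0, 0, 0],
    [0, 0, 0],
    [0, 0, 0],
    [0, 0, 0]
  ],
  "gripper": [15, 15, 15, 15, 15, 15, 15, 15, 15, 15]
}}

```text
clock: 44.57
eef_pos: [507.5, 47.8, 318.5]
eef_rot: [-3.141, -0.0, 1.578]
wrist_force: [0.4, -0.1, -1.3]
finger_gap: 46.0
finger_force: 24.9
```

>>> {"name": "carry_out", "arguments": {
  "slide": [
    [0, 0.05, 0],
    [0, 0.15, 0],
    [0, 0.28, 0],
    [0, 0.41, 0],
    [0, 0.54, 0],
    [0, 0.65, 0],
    [0, 0.73, 0],
    [0, 0.77, 0],
    [0, 0.781, 0],
    [0, 0.781, 0]
  ],
  "dr": [
    [0, 0, 0],
    [0, 0, 0],
    [0, 0, 0],
    [0, 0, 0],
    [0, 0, 0],
    [0, 0, 0],
    [0, 0, 0],
    [0, 0, 0],
    [0, 0, 0],
    [0, 0, 0]
  ],
  "gripper": [15, 15, 15, 15, 15, 15, 15, 15, 15, 15]
}}

```text
clock: 45.4
eef_pos: [507.7, 241.3, 318.6]
eef_rot: [-3.141, 0.0, 1.577]
wrist_force: [0.1, -0.7, -1.9]
finger_gap: 45.8
finger_force: 24.9
```

>>> {"name": "carry_out", "arguments": {
  "slide": [
    [0, 0, 0],
    [0, 0, -0.05],
    [0, 0, -0.17],
    [0, 0, -0.3],
    [0, 0, -0.42],
    [0, 0, -0.5],
    [0, 0, -0.55],
    [0, 0, -0.57],
    [0, 0, -0.575],
    [0, 0, -0.575]
  ],
  "dr": [
    [0, 0, 0],
    [0, 0, 0],
    [0, 0, 0],
    [0, 0, 0],
    [0, 0, 0],
    [0, 0, 0],
    [0, 0, 0],
    [0, 0, 0],
    [0, 0, 0],
    [0, 0, 0]
  ],
  "gripper": [15, 15, 15, 15, 15, 15, 15, 15, 15, 15]
}}

```text
clock: 46.23
eef_pos: [508.1, 240.9, 175.7]
eef_rot: [3.141, -0.0, 1.576]
wrist_force: [0.2, -0.0, -2.0]
finger_gap: 45.6
finger_force: 24.9
```

>>> {"name": "carry_out", "arguments": {
  "slide": [
    [0, 0, -0.004],
    [0, 0, -0.008],
    [0, 0, -0.011],
    [0, 0, -0.011],
    [0, 0, -0.011]
  ],
  "dr": [
    [0, 0, 0],
    [0, 0, 0],
    [0, 0, 0],
    [0, 0, 0],
    [0, 0, 0]
  ],
  "gripper": [15, 15, 15, 15, 15]
}}

```text
clock: 46.65
eef_pos: [507.9, 241.5, 172.9]
eef_rot: [3.141, -0.0, 1.577]
wrist_force: [0.6, 0.1, 3.0]
finger_gap: 45.7
finger_force: 25.0
```

>>> {"name": "carry_out", "arguments": {
  "slide": [
    [0, 0, 0],
    [0, 0, 0],
    [0, 0, 0],
    [0, 0, 0],
    [0, 0, 0.04],
    [0, 0, 0.14],
    [0, 0, 0.28],
    [0, 0, 0.42],
    [0, 0, 0.5],
    [0, 0, 0.5]
  ],
  "dr": [
    [0, 0, 0],
    [0, 0, 0],
    [0, 0, 0],
    [0, 0, 0],
    [0, 0, 0],
    [0, 0, 0],
    [0, 0, 0],
    [0, 0, 0],
    [0, 0, 0],
    [0, 0, 0]
  ],
  "gripper": [100, 100, 100, 100, 100, 100, 100, 100, 100, 100]
}}

```text
clock: 47.48
eef_pos: [508.4, 241.8, 303.0]
eef_rot: [3.134, -0.003, 1.577]
wrist_force: [0.3, -0.5, 0.6]
finger_gap: 94.1
finger_force: 0.0
```

>>> {"name": "carry_out", "arguments": {
  "slide": [
    [0, -0.05, 0],
    [0, -0.15, 0],
    [0, -0.3, 0],
    [0, -0.45, 0],
    [0, -0.6, 0],
    [0, -0.75, 0],
    [0, -0.9, 0],
    [0, -1, 0]
  ],
  "dr": [
    [0, 0, 0],
    [0, 0, 0],
    [0, 0, 0],
    [0, 0, 0],
    [0, 0, 0],
    [0, 0, 0],
    [0, 0, 0],
    [0, 0, 0]
  ],
  "gripper": [100, 100, 100, 100, 100, 100, 100, 100]
}}

```text
clock: 48.15
eef_pos: [506.6, -12.0, 296.1]
eef_rot: [-3.139, 0.0, 1.575]
wrist_force: [0.2, 0.3, 0.4]
finger_gap: 94.2
finger_force: 0.0
```

>>> {"name": "carry_out", "arguments": {
  "slide": [
    [-0.01, -0.12, 0],
    [-0.03, -0.25, 0],
    [-0.05, -0.4, 0],
    [-0.07, -0.55, 0],
    [-0.09, -0.7, 0],
    [-0.1, -0.82, 0],
    [-0.11, -0.92, 0],
    [-0.11, -1, 0]
  ],
  "dr": [
    [0, 0, 0],
    [0, 0, 0],
    [0, 0, 0],
    [0, 0, 0],
    [0, 0, 0],
    [0, 0, 0],
    [0, 0, 0],
    [0, 0, 0]
  ],
  "gripper": [100, 100, 100, 100, 100, 100, 100, 100]
}}

```text
clock: 48.82
eef_pos: [478.5, -261.0, 296.0]
eef_rot: [-3.139, -0.001, 1.575]
wrist_force: [-0.0, 0.0, 0.3]
finger_gap: 94.2
finger_force: 0.0
```

>>> {"name": "carry_out", "arguments": {
  "slide": [
    [0, -0.12, 0],
    [0, -0.25, 0],
    [0, -0.38, 0],
    [0, -0.49, 0],
    [0, -0.56, 0],
    [0, -0.574, 0],
    [0, -0.574, 0],
    [0, -0.574, 0],
    [0, -0.574, 0]
  ],
  "dr": [
    [0, 0, 0],
    [0, 0, 0],
    [0, 0, 0],
    [0, 0, 0],
    [0, 0, 0],
    [0, 0, 0],
    [0, 0, 0],
    [0, 0, 0],
    [0, 0, 0]
  ],
  "gripper": [100, 100, 100, 100, 100, 100, 100, 100, 100]
}}

```text
clock: 49.57
eef_pos: [480.1, -401.1, 297.1]
eef_rot: [-3.141, -0.001, 1.577]
wrist_force: [0.0, 0.3, 1.2]
finger_gap: 93.9
finger_force: 0.0
```

>>> {"name": "carry_out", "arguments": {
  "slide": [
    [0, 0, -0.12],
    [0, 0, -0.27],
    [0, 0, -0.4],
    [0, 0, -0.48],
    [0, 0, -0.51],
    [0, 0, -0.51],
    [0, 0, -0.51],
    [0, 0, -0.51],
    [0, 0, -0.51],
    [0, 0, -0.51]
  ],
  "dr": [
    [0, 0, 0],
    [0, 0, 0],
    [0, 0, 0],
    [0, 0, 0],
    [0, 0, 0],
    [0, 0, 0],
    [0, 0, 0],
    [0, 0, 0],
    [0, 0, 0],
    [0, 0, 0]
  ],
  "gripper": [100, 100, 100, 100, 100, 100, 50, 50, 50, 50]
}}

```text
clock: 50.4
eef_pos: [480.4, -402.2, 171.1]
eef_rot: [3.14, 0.001, 1.577]
wrist_force: [-0.5, -0.5, -0.3]
finger_gap: 70.8
finger_force: 0.0
```

>>> {"name": "carry_out", "arguments": {
  "slide": [
    [0, 0, 0],
    [0, 0, 0],
    [0, 0, 0],
    [0, 0, 0],
    [0, 0, 0],
    [0, 0, 0],
    [0, 0, 0]
  ],
  "dr": [
    [0, 0, 0],
    [0, 0, 0],
    [0, 0, 0],
    [0, 0, 0],
    [0, 0, 0],
    [0, 0, 0],
    [0, 0, 0]
  ],
  "gripper": [20, 20, 20, 20, 20, 20, 20]
}}

```text
clock: 50.98
eef_pos: [480.3, -402.1, 170.1]
eef_rot: [3.141, 0.0, 1.577]
wrist_force: [0.7, 1.2, 3.5]
finger_gap: 51.9
finger_force: 24.9
```

>>> {"name": "carry_out", "arguments": {
  "slide": [
    [0, 0, 0.06],
    [0, 0, 0.18],
    [0, 0, 0.32],
    [0, 0, 0.46],
    [0, 0, 0.6],
    [0, 0.04, 0.68],
    [0, 0.12, 0.7],
    [0, 0.24, 0.7],
    [0, 0.37, 0.7],
    [0, 0.5, 0.7]
  ],
  "dr": [
    [0, 0, 0],
    [0, 0, 0],
    [0, 0, 0],
    [0, 0, 0],
    [0, 0, 0],
    [0, 0, 0],
    [0, 0, 0],
    [0, 0, 0],
    [0, 0, 0],
    [0, 0, 0]
  ],
  "gripper": [20, 20, 20, 20, 20, 20, 20, 20, 20, 20]
}}

```text
clock: 51.82
eef_pos: [479.7, -275.8, 344.1]
eef_rot: [-3.141, -0.001, 1.576]
wrist_force: [0.9, 0.3, -2.7]
finger_gap: 52.7
finger_force: 24.9
```

>>> {"name": "carry_out", "arguments": {
  "slide": [
    [0, 0.13, 0],
    [0, 0.26, 0],
    [-0.01, 0.39, 0],
    [-0.02, 0.52, 0],
    [-0.03, 0.64, 0],
    [-0.05, 0.74, 0],
    [-0.06, 0.83, 0],
    [-0.07, 0.91, 0],
    [-0.07, 0.97, 0],
    [-0.07, 1, 0]
  ],
  "dr": [
    [0, 0, 0],
    [0, 0, 0],
    [0, 0, 0],
    [0, 0, 0],
    [0, 0, 0],
    [0, 0, 0],
    [0, 0, 0],
    [0, 0, 0],
    [0, 0, 0],
    [0, 0, 0]
  ],
  "gripper": [20, 20, 20, 20, 20, 20, 20, 20, 20, 20]
}}

```text
clock: 52.65
eef_pos: [462.4, -25.6, 344.5]
eef_rot: [-3.141, -0.0, 1.578]
wrist_force: [-0.2, -0.1, -2.9]
finger_gap: 52.5
finger_force: 24.9
```

>>> {"name": "carry_out", "arguments": {
  "slide": [
    [0, 0.05, 0],
    [0, 0.15, 0],
    [0, 0.28, 0],
    [0, 0.42, 0],
    [0, 0.56, 0],
    [0, 0.7, 0],
    [0, 0.83, 0],
    [0, 0.93, 0],
    [0, 0.99, 0],
    [0, 1, 0]
  ],
  "dr": [
    [0, 0, 0],
    [0, 0, 0],
    [0, 0, 0],
    [0, 0, 0],
    [0, 0, 0],
    [0, 0, 0],
    [0, 0, 0],
    [0, 0, 0],
    [0, 0, 0],
    [0, 0, 0]
  ],
  "gripper": [20, 20, 20, 20, 20, 20, 20, 20, 20, 20]
}}

```text
clock: 53.48
eef_pos: [462.5, 224.8, 344.1]
eef_rot: [-3.14, 0.0, 1.579]
wrist_force: [0.2, -0.4, -2.7]
finger_gap: 52.2
finger_force: 24.9
```

>>> {"name": "carry_out", "arguments": {
  "slide": [
    [0, 0.08, 0],
    [0, 0.18, 0],
    [0, 0.26, 0],
    [0, 0.31, 0],
    [0, 0.321, 0],
    [0, 0.321, 0],
    [0, 0.321, 0]
  ],
  "dr": [
    [0, 0, 0],
    [0, 0, 0],
    [0, 0, 0],
    [0, 0, 0],
    [0, 0, 0],
    [0, 0, 0],
    [0, 0, 0]
  ],
  "gripper": [20, 20, 20, 20, 20, 20, 20]
}}

```text
clock: 54.07
eef_pos: [462.9, 302.3, 344.7]
eef_rot: [-3.141, 0.0, 1.576]
wrist_force: [0.0, -1.1, -3.2]
finger_gap: 51.9
finger_force: 24.9
```

>>> {"name": "carry_out", "arguments": {
  "slide": [
    [0, 0, -0.06],
    [0, 0, -0.18],
    [0, 0, -0.31],
    [0, 0, -0.43],
    [0, 0, -0.53],
    [0, 0, -0.6],
    [0, 0, -0.64],
    [0, 0, -0.665],
    [0, 0, -0.674],
    [0, 0, -0.674]
  ],
  "dr": [
    [0, 0, 0],
    [0, 0, 0],
    [0, 0, 0],
    [0, 0, 0],
    [0, 0, 0],
    [0, 0, 0],
    [0, 0, 0],
    [0, 0, 0],
    [0, 0, 0],
    [0, 0, 0]
  ],
  "gripper": [20, 20, 20, 20, 20, 20, 20, 20, 20, 20]
}}

```text
clock: 54.9
eef_pos: [463.0, 303.0, 176.8]
eef_rot: [3.141, -0.0, 1.576]
wrist_force: [-0.7, 0.2, -1.9]
finger_gap: 52.2
finger_force: 24.9
```

>>> {"name": "carry_out", "arguments": {
  "slide": [
    [0, 0, -0.004],
    [0, 0, -0.008],
    [0, 0, -0.01],
    [0, 0, -0.01],
    [0, 0, -0.01]
  ],
  "dr": [
    [0, 0, 0],
    [0, 0, 0],
    [0, 0, 0],
    [0, 0, 0],
    [0, 0, 0]
  ],
  "gripper": [20, 20, 20, 20, 20]
}}

```text
clock: 55.32
eef_pos: [462.7, 303.3, 174.1]
eef_rot: [3.141, -0.0, 1.577]
wrist_force: [-0.3, 0.3, -1.3]
finger_gap: 52.3
finger_force: 24.9
```

>>> {"name": "carry_out", "arguments": {
  "slide": [
    [0, 0, -0.002],
    [0, 0, -0.003],
    [0, 0, -0.003]
  ],
  "dr": [
    [0, 0, 0],
    [0, 0, 0],
    [0, 0, 0]
  ],
  "gripper": [20, 20, 20]
}}

```text
clock: 55.57
eef_pos: [462.8, 303.3, 174.0]
eef_rot: [3.141, -0.0, 1.577]
wrist_force: [-3.1, -1.8, 7.4]
finger_gap: 52.2
finger_force: 25.0
```

>>> {"name": "carry_out", "arguments": {
  "slide": [
    [0, 0, 0],
    [0, 0, 0],
    [0, 0, 0],
    [0, 0, 0],
    [0, 0, 0.04],
    [0, 0, 0.14],
    [0, 0, 0.28],
    [0, 0, 0.42],
    [0, 0, 0.5],
    [0, 0, 0.5]
  ],
  "dr": [
    [0, 0, 0],
    [0, 0, 0],
    [0, 0, 0],
    [0, 0, 0],
    [0, 0, 0],
    [0, 0, 0],
    [0, 0, 0],
    [0, 0, 0],
    [0, 0, 0],
    [0, 0, 0]
  ],
  "gripper": [100, 100, 100, 100, 100, 100, 100, 100, 100, 100]
}}

```text
clock: 56.4
eef_pos: [463.4, 303.6, 303.7]
eef_rot: [3.135, -0.004, 1.577]
wrist_force: [0.1, 0.9, 0.7]
finger_gap: 94.0
finger_force: 0.0
```

>>> {"name": "carry_out", "arguments": {
  "slide": [
    [0, -0.05, 0],
    [0, -0.15, 0],
    [0, -0.3, 0],
    [0, -0.45, 0],
    [0, -0.6, 0],
    [0, -0.75, 0],
    [0, -0.9, 0],
    [0, -1, 0]
  ],
  "dr": [
    [0, 0, 0],
    [0, 0, 0],
    [0, 0, 0],
    [0, 0, 0],
    [0, 0, 0],
    [0, 0, 0],
    [0, 0, 0],
    [0, 0, 0]
  ],
  "gripper": [100, 100, 100, 100, 100, 100, 100, 100]
}}

```text
clock: 57.07
eef_pos: [461.6, 50.0, 297.0]
eef_rot: [-3.14, 0.0, 1.575]
wrist_force: [1.2, -0.1, -0.8]
finger_gap: 93.9
finger_force: 0.0
```

>>> {"name": "carry_out", "arguments": {
  "slide": [
    [0, -0.12, 0],
    [0, -0.28, 0],
    [0, -0.44, 0],
    [0, -0.6, 0],
    [0, -0.76, 0],
    [0, -0.9, 0],
    [0, -1, 0],
    [0, -1, 0],
    [0, -1, 0]
  ],
  "dr": [
    [0, 0, 0],
    [0, 0, 0],
    [0, 0, 0],
    [0, 0, 0],
    [0, 0, 0],
    [0, 0, 0],
    [0, 0, 0],
    [0, 0, 0],
    [0, 0, 0]
  ],
  "gripper": [100, 100, 100, 100, 100, 100, 100, 100, 100]
}}

```text
clock: 57.82
eef_pos: [461.6, -197.9, 296.7]
eef_rot: [-3.139, -0.001, 1.574]
wrist_force: [-0.3, 0.8, -0.3]
finger_gap: 94.1
finger_force: 0.0
```

Run:
```python
from h import *
im=camera('top')[:,:,::-1]; cv2.imwrite('pics/top4.png',im); old=cv2.imread('pics/top0.png')
sd=camera('side')[:,:,::-1]
R=lambda x:cv2.resize(x,(390,290),interpolation=2)
cv2.imwrite('pics/c4.png',np.vstack([np.hstack([R(old[170:260,165:280]),R(im[170:260,165:280])]),np.hstack([R(im[135:225,285:405]),R(sd[115:265,240:440])])]))
```

```text
(no output)
```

View pics/c4.png

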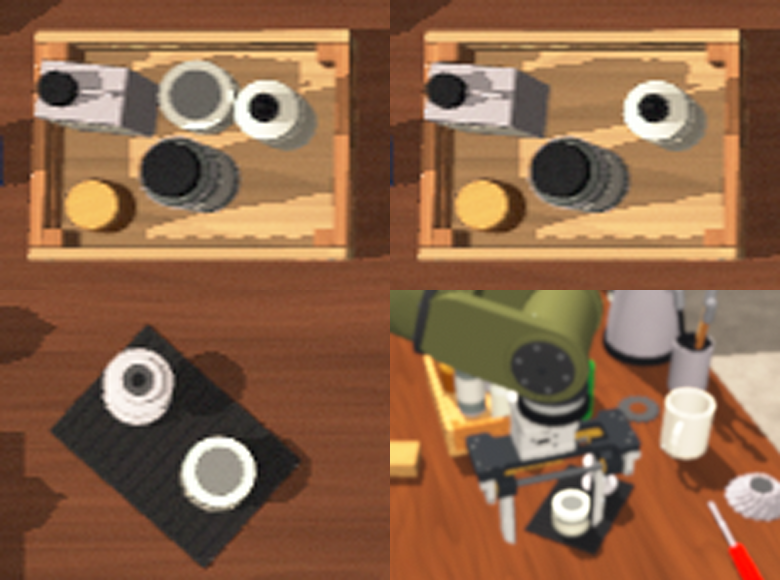

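The before and after crops match: tin, bottle and can are back in the same crop positions (within about 1 px). The pot is fully on the mat, and the hub and jar are unmoved. Handing in.

```bash
python3 -c "
from cell import *
print(sign_off())"
```

```text
the job is handed in; nothing more can be done
None
```

The job is handed in: the grease pot stands on the mat beside the hub, and the bottle, can and tin are back upright in the crate where they stood. In the last pictures nothing was knocked over and the hub and jar had not moved; the wrench was last seen in place when the containers stood on the tray. `sign_off` gave no verdict.

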